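# File the desktop samples in the lever arch file

### The arm

A 6-joint arm with a two-finger parallel gripper is mounted at the origin on the work surface. World frame = base frame: x ahead of the robot, y to its left, z up, the work surface at z = 0. Lengths are in m, angles in rad, forces in N, time in s.
With the tool pointing down it reaches from about 0.35 to 1 m from the base axis. Payload 7.1 kg.
Tool frame: the origin (TCP) lies at the very end of the fingers, on their centre line; the grasp point (between the pads) lies 19 mm behind it; z points along the fingers, y is the line along which they close (so a half turn about z gives the same grasp; the last joint's range is limited). The gripper opens to 85 mm and grips with 20 to 120 N. Pads are 22 mm wide; open, the fingers measure 114 mm over their backs; the gripper's body (76 mm by 85 mm) begins 54 mm behind the grasp point. The pads swing forward as they close: fully open they stand 13 mm farther back than shut.
Start: joints at [1.088, 0.423, 1.63, -0, 1.089, -0.019], TCP at [0.28, 0.559, 0.231] pointing down, gripper open.
Joint ranges: [-3, 3], [-0.9, 2.11], [0.09, 2.58], [-1.31, 4.45], [0.11, 2.69], [-2.54, 2.54]. Speed limits (rad/s): [2.39, 2.39, 3.01, 3.14, 3.14, 3.14].

### API

Orientations are given as a unit quaternion [x, y, z, w].
In Python, from cell import env gives the robot as it stands. The module is installed in compiled form; this text tells all that it offers.
- The arm moves only by the tool drive_tool, never from a script. Its argument "targets" is a list of rows, each a list of 3 entries, a list of its own where there are three numbers: the opening, from 0 (shut) to 1 (fully open), then the shift along the tool's x, y, z in mm, then the turn, a rotation vector about the tool's x, y, z in degrees. In form: [[grip, [x, y, z], [ax, ay, az]], ...]. A call has 1 to 12 rows; each row shifts and turns the commanded pose from where the row before left it, along the tool's axes as they then stand; what a row does not reach is not made up. A row lasts 1/8 s, in which the tool goes at most 62.5 mm and 10.7 degrees, less where a joint would pass 70% of its speed; a pose out of reach is approached as far as the arm can. A call with a gripper value outside its range is refused whole. The fingers move at their own pace and stop on an object; "force" is the grip in N (left out, the last holds). Time passes only in rows, so rows that do not move let the fingers close. It gives the time, the measured TCP pose, the force, the opening and the grip force at its end, in the units of the state.
- env.read_state(): the state, without advancing time (a new reading comes with each control period).
- env.get_image(name): name is "scene" or "top" or "wrist"; returns a dict with "frame" (384x512x3 uint8, blue, green, red), "camera_matrix" (3x3 intrinsics, pixels), "R" (3x3) and "t" (3): a world point X has camera coordinates R X + t. Camera axes: x right, y down, z forward; pixel columns grow to the right and rows downward; lengths in m; the calibration is good to about 2 mm. A picture is of the moment at which its call begins. There is no depth.
- env.hand_in(): hands the job in; it is judged then, once.
The state is a dict: "time_s": time; "qpos": joint angles; "qvel": joint speeds; "joint_efforts": joint torques, N m; "ee_pos": TCP position; "ee_rot": TCP orientation; "wrist_force": force on the tool from outside, world axes, zero at the start; "moment": the same for the moment, N m; "gripper_width": opening from 0.0 (shut) to 1.0 (fully open); "grip_force": force on a finger pad.
Only numpy, scipy, OpenCV 4.12 (cv2) and the standard library are available. Lean on these libraries where they do the work, as an engineer would, in place of code of your own. Each camera call takes 0.05 s, during which the arm holds its last target. There are 200 camera calls.

### The job

File all the laminate samples lying on the desk: raise the file's lever to open the arches, lift the black compressor bar off the two pins, then lay each sample over the pins with its punched edge towards the lever and slide it until both holes find the pins and it drops flat. When all are on, put the compressor bar back over the pins on top of the stack and press the lever fully down again. Leave the hole punch, the pen cup and the mouse where they are.

Things in the scene. Friction and masses are not known exactly. Their poses are not given: they have to be found in the camera images.
- file: green A5 lever arch file lying open and fixed on the desk, spread 354+115 mm by 220 mm, cover boards 4 mm thick. Origin: on the desk midway between its two upright pins. Its x points from the pins to the lever, spine (x +82 to +157 mm) and front cover (x +159 to +354 mm, flat on the desk); the back cover reaches to x = -115 mm; y along the pin row; z up
- file_seat (a point): midway between the feet of the two pins, on the surface of the cover (4 mm above the desk), on which the first sample lies; axes as the file's
- pin_left (a point): tip of the steel pin at file y = +40 mm. The pins are 8 mm thick, rise 60 mm above the cover and taper to 3 mm over their last 10 mm
- pin_right (a point): tip of the same kind of pin at file y = -40 mm
- lever (a joint): angle of the file's lever (rad): 0 pressed down (arches shut on the pin tips), 0.9 fully raised (arches swung back towards the spine, pins free). It turns about the file's y axis through lever_hinge, lifting its grip up and towards the pins; the two arches turn 1.6 times as far the other way. Friction, about 2 N at the grip, holds it where it is left
- lever_hinge (a point): point on the axis of lever and arches, 65 mm behind the pins (file +x), 14 mm above the desk. With the lever up, grip and arches reach 90 mm above the desk and stand 78 to 130 mm behind the pins, the arches on either side of the grip with 36 mm free from its middle to each
- lever_grip (a point): centre of the lever's black grip, a roller 16 mm thick and 14 mm long along the file's y with flat ends, 65 mm from the hinge; lever down it lies 62 mm beyond the hinge (file +x) and 34 mm above the desk. It can be pinched by its flat ends from above and turns between the fingers
- bar: loose black compressor bar, 26 mm (x) by 108 mm (y), 8 mm thick, 50 g, with two through holes 13 mm wide at y = +40 and -40 mm on its middle line. Origin: centre of its underside. It starts on the pins, lying on the cover under the shut arches
- sample1: free laminate sample board, oak brown wood, 56 mm (its x) by 120 mm (its y) and 8 mm thick, 75 g (varies). Two round through holes 13 mm wide, at x = +15 mm, y = +40 and -40 mm, near one long edge, the punched edge (+x). Origin: centre of its underside; z up out of its face. None when it is not there this time
- sample2: free laminate sample board, dark brown wood, 56 mm (its x) by 120 mm (its y) and 8 mm thick, 75 g (varies). Two round through holes 13 mm wide, at x = +15 mm, y = +40 and -40 mm, near one long edge, the punched edge (+x). Origin: centre of its underside; z up out of its face. None when it is not there this time
- sample3: free laminate sample board, blue, 56 mm (its x) by 120 mm (its y) and 8 mm thick, 75 g (varies). Two round through holes 13 mm wide, at x = +15 mm, y = +40 and -40 mm, near one long edge, the punched edge (+x). Origin: centre of its underside; z up out of its face. None when it is not there this time
- sample4: free laminate sample board, orange, 56 mm (its x) by 120 mm (its y) and 8 mm thick, 75 g (varies). Two round through holes 13 mm wide, at x = +15 mm, y = +40 and -40 mm, near one long edge, the punched edge (+x). Origin: centre of its underside; z up out of its face. None when it is not there this time
- punch: bystander: black and grey hole punch, 100 x 130 x 80 mm, origin under its centre
- pencup: bystander: black square pen cup, 75 mm wide, 100 mm tall, with pens and scissors up to 190 mm, origin under its centre
- mouse: bystander: black computer mouse, 105 x 60 x 33 mm, origin under its centre
Things that resemble listed ones, but are neither listed nor needed, are in the scene too. There is more than one size of the bar; the job needs the largest.

How it is judged:
By the outcome, as a careful person would: the job done as asked, in the order asked, and still so for the second after the job is handed in, with the robot touching nothing.
Of sample1, sample2, sample3, sample4 only 2 to 4 are there at a start; the rules pass over those that are not, and their reading is None.
At some moment in a run one of sample1, sample2, sample3, sample4 may be knocked a few centimetres aside while the robot is not near it.
Once in a run the grip may slacken for a moment while it holds something.
It also fails if it takes over 210 s, if anything falls off the work surface, if the arm or the gripper's body presses on something with over 40 N, if the wrist force passes 120 N, or if a joint passes its speed limit or range.

## Working session

There is one attempt and no reset: what is moved stays moved. The work goes in short steps, Python scripts to look and compute and a tool call to move; the robot and the scene stay as the last step left them, time stands still between calls to the robot, and variables do not carry over. Pictures are saved under pics/ and viewed, at most 14 in all, crops included, and the job is handed in when it is done.

Besides the shell and the picture viewer there is one more tool, called after "Emit:" by a JSON object that holds its "name" and its "arguments", one argument or row to a line. drive_tool: Moves the arm, as the interface text tells. Its arguments: {"type":"object","properties":{"targets":{"type":"array","items":{"type":"array"}},"force":{"type":"number"}},"required":["targets"]}

```bash
mkdir -p pics
cat > h.py <<'E'
import numpy as np, cv2
from cell import env
from scipy.spatial.transform import Rotation as Ro
def ray(im,u,v,z):
    K,R,t=im["camera_matrix"],im["R"],im["t"]
    C=-R.T@t; d=R.T@np.linalg.solve(K,[u,v,1.0]); s=(z-C[2])/d[2]; return C+s*d
def proj(im,X):
    c=im["R"]@np.array(X)+im["t"]; p=im["camera_matrix"]@c; return p[:2]/p[2]
def st():
    s=env.read_state(); return s
E
python3 - <<'E'
from h import *
for n in("top","scene"):
    im=env.get_image(n); cv2.imwrite(f"pics/{n}0.png",cv2.resize(im["frame"],(800,600),interpolation=cv2.INTER_CUBIC)); print(n,-im["R"].T@im["t"]); np.save(f"{n}0.npy",im,allow_pickle=True)
s=st(); print(s)
E
```

```text
top [ 0.268265   -0.0046004   1.35642859]
scene [ 1.65691258 -0.23030097  0.80355326]
{'time_s': 0.1, 'qpos': array([ 1.08799693e+00,  4.23763967e-01,  1.63063668e+00, -9.14523429e-06,
        1.08861597e+00, -1.89893885e-02]), 'qvel': array([ 1.60034667e-03, -2.08001441e-03, -3.22652116e-03,  1.56981993e-03,
       -1.09250708e-03,  7.27015386e-05]), 'joint_efforts': array([-1.36861385e-05, -5.58420503e+01, -2.82444710e+01, -1.32350810e-04,
        3.03100249e-03,  3.51308324e-05]), 'ee_pos': array([0.27933425, 0.5585304 , 0.23061464]), 'ee_rot': array([ 2.29829823e-01,  9.73230572e-01, -6.90692566e-04, -1.72840288e-04]), 'wrist_force': array([-0.09048971,  0.10329714,  0.17685065]), 'moment': array([-0.02934203,  0.02407791,  0.04187314]), 'grip_force': 0.0, 'gripper_width': 1.0001228872769006}
```

View pics/top0.png

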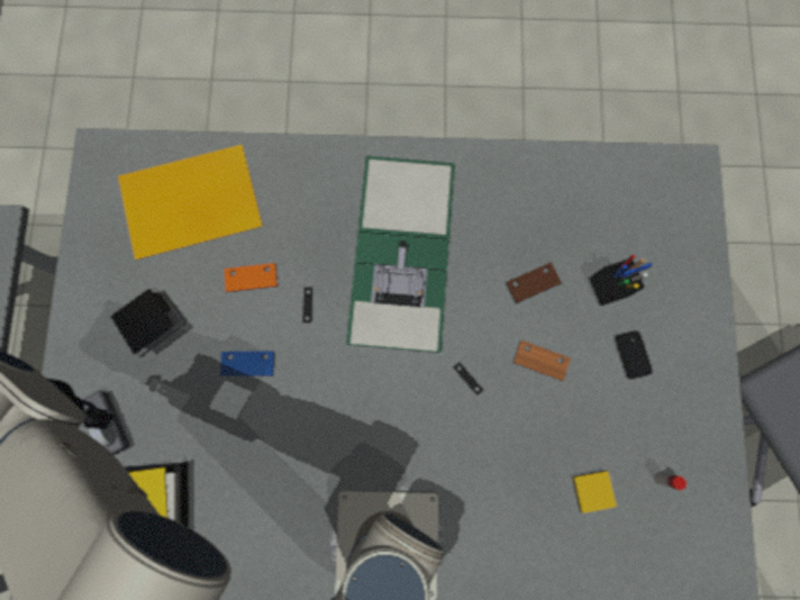

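View pics/scene0.png

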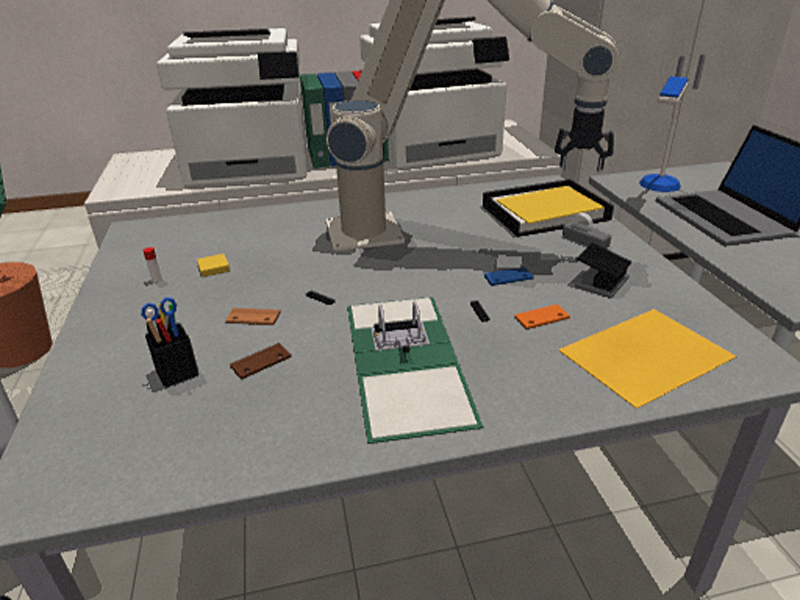

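The top view (800x600) shows four samples: orange (250,277), blue (247,363), dark brown (533,282) and oak (541,360). The file's pins and lever are at about (400,285). There are three black bars: two loose short ones at (307,305) and (468,378), and one on the pins at about (400,300). The one on the pins fits the description, so I'll check its size in a crop.

```bash
cat >> h.py <<'E'
HSV={"orange":((5,190,150),(14,255,255)),"blue":((105,120,60),(125,255,255)),"oak":((7,90,110),(14,190,230)),"dark":((2,60,30),(14,200,105))}
def rects(im,name,z,amin=150):
    h=cv2.cvtColor(im["frame"],cv2.COLOR_BGR2HSV); m=cv2.inRange(h,*HSV[name])
    m=cv2.morphologyEx(m,cv2.MORPH_CLOSE,np.ones((5,5)))
    out=[]
    for c in cv2.findContours(m,cv2.RETR_EXTERNAL,cv2.CHAIN_APPROX_NONE)[0]:
        if cv2.contourArea(c)<amin: continue
        w=np.array([ray(im,*p,z)[:2] for p in c[:,0].astype(float)],dtype=np.float32)
        r=cv2.minAreaRect(w*1000); out.append((np.round(r[0],1),np.round(r[1],1),round(r[2],1),cv2.boundingRect(c)))
    return out
E
python3 - <<'E'
from h import *
im=np.load("top0.npy",allow_pickle=True).item(); f=im["frame"]
for n in HSV:
    for r in rects(im,n,.008,100): print(n,r)
h=cv2.cvtColor(f,cv2.COLOR_BGR2HSV); m=cv2.inRange(h,(65,80,30),(90,255,160)); 
m[:80]=0
m=cv2.morphologyEx(m,cv2.MORPH_CLOSE,np.ones((9,9)))
c=max(cv2.findContours(m,0,1)[0],key=cv2.contourArea); hull=cv2.convexHull(c)
w=np.array([ray(im,*p,.004)[:2] for p in hull[:,0].astype(float)],dtype=np.float32)*1000
r=cv2.minAreaRect(w); print("file",r, cv2.boxPoints(r))
# black objects
m=((h[...,2]<55)&(h[...,1]<120)).astype(np.uint8)*255
for c in cv2.findContours(m,0,1)[0]:
    if 20<cv2.contourArea(c)<1200:
        w=np.array([ray(im,*p,.008)[:2] for p in c[:,0].astype(float)],dtype=np.float32)*1000
        r=cv2.minAreaRect(w); print("black",cv2.boundingRect(c),np.round(r[0]),np.round(r[1]),round(r[2]))
s=np.load("scene0.npy",allow_pickle=True).item()["frame"]
a=cv2.resize(f[140:260,185:325],(800,686),interpolation=cv2.INTER_CUBIC)[:600,:]
b=cv2.resize(s[180:250,195:325],(600,323),interpolation=cv2.INTER_CUBIC)
cv2.imwrite("pics/crop1.png",np.hstack([cv2.resize(a,(400,300)),cv2.resize(b,(400,300))]))
E
```

```text
orange (array([584.5, 337.7]), array([ 51.5, 114.4]), 8.1, (144, 169, 32, 17))
blue (array([382.1, 330.3]), array([ 53.3, 116.9]), 1.4, (141, 225, 34, 16))
oak (array([ 406.9, -342.4]), array([119.1,  55.6]), 71.1, (329, 218, 36, 25))
dark (array([ 589.4, -327.4]), array([ 54.4, 116.5]), 25.6, (325, 168, 34, 25))
file ((595.6005249023438, -13.099494934082031), (215.33529663085938, 242.07679748535156), 86.04834747314453) [[ 467.43     -112.169846]
 [ 708.9313   -128.8525  ]
 [ 723.77106    85.970856]
 [ 482.26978   102.6535  ]]
black (226, 329, 17, 22) [31. 50.] [14. 85.] 57
black (246, 328, 37, 24) [ 31. -55.] [140.  21.] 57
black (81, 308, 12, 11) [102. 551.] [42. 27.] 78
black (33, 269, 18, 7) [235. 725.] [59. 18.] 87
black (30, 243, 53, 45) [277. 666.] [241.  81.] 47
black (294, 235, 12, 14) [ 362. -173.] [50. 15.] 41
black (394, 212, 23, 30) [ 426. -553.] [101.  58.] 15
black (241, 188, 28, 8) [541. -11.] [99. 20.] 86
black (195, 188, 5, 15) [522. 198.] [52. 15.] 3
black (72, 186, 43, 40) [475. 564.] [129. 133.] 37
black (378, 167, 34, 28) [ 596. -522.] [ 81. 114.] 20
black (0, 134, 23, 106) [535. 885.] [397.  75.] 12
```

View pics/crop1.png

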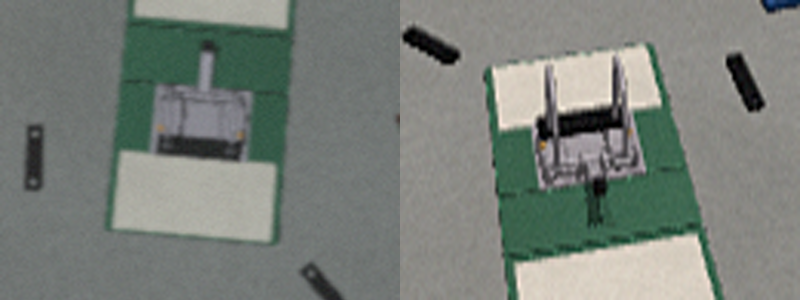

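The crop confirms the bars: the one on the pins measures about 99+ mm long, and the two loose ones about 52 mm. The one on the pins is the largest, so that is the job's bar. The file's yaw is about -4°. Next I move over it for a wrist view.

```bash
cat >> h.py <<'E'
def go(x,y,z,yaw):
    """mm, deg of tool x: print turn about tool z, and shift in tool axes after that turn"""
    s=st(); p=s["ee_pos"]*1000; R=Ro.from_quat(s["ee_rot"]); X=R.as_matrix()[:,0]; cy=np.degrees(np.arctan2(X[1],X[0]))
    a=np.radians(yaw); T=np.array([[np.cos(a),np.sin(a),0],[np.sin(a),-np.cos(a),0],[0,0,-1]]).T
    rv=np.degrees((R.inv()*Ro.from_matrix(T)).as_rotvec())
    d=np.array([x,y,z])-p
    print("pos",np.round(p,1),"yaw",round(cy,2),"turn",np.round(rv,2),"shift",np.round(T.T@d,1),"F",np.round(s["wrist_force"],1),"w",round(float(s["gripper_width"]),3),"gf",round(float(s["grip_force"]),1),"t",round(s["time_s"],1))
E
python3 -c "
from h import *
go(600,-20,300,176)"
```

```text
pos [279.3 558.5 230.6] yaw 153.43 turn [-8.000e-02 -2.000e-02 -2.257e+01] shift [-360.2 -554.8  -69.4] F [-0.1  0.1  0.2] w 1.0 gf 0.0 t 0.1
```

Emit:
{"name": "drive_tool", "arguments": {
  "targets": [
    [1, [0, 0, -10], [0, 0, -7.5]],
    [1, [0, 0, -10], [0, 0, -7.5]],
    [1, [0, 0, -10], [0, 0, -7.5]],
    [1, [-30, -46, -4], [0, 0, 0]],
    [1, [-30, -46, -4], [0, 0, 0]],
    [1, [-30, -46, -4], [0, 0, 0]],
    [1, [-30, -46, -4], [0, 0, 0]],
    [1, [-30, -46, -4], [0, 0, 0]],
    [1, [-30, -46, -4], [0, 0, 0]],
    [1, [-30, -46, -4], [0, 0, 0]],
    [1, [-30, -46, -4], [0, 0, 0]],
    [1, [-30, -46, -4], [0, 0, 0]]
  ]
}}

```text
time_s: 1.6
ee_pos: [0.5199, 0.1251, 0.2973]
ee_rot: [0.036, 0.999, -0.0, -0.0]
wrist_force: [0.1, -0.1, -0.0]
gripper_width: 1.005
grip_force: 0.0
```

Emit:
{"name": "drive_tool", "arguments": {
  "targets": [
    [0.4, [-30, -46, -4], [0, 0, 0]],
    [0.4, [-30, -46, -4], [0, 0, 0]],
    [0.4, [-30, -46, -4], [0, 0, 0]],
    [0.4, [0, 0, 0], [0, 0, 0]],
    [0.4, [0, 0, 0], [0, 0, 0]]
  ]
}}

```text
time_s: 2.22
ee_pos: [0.5988, -0.0172, 0.3086]
ee_rot: [0.036, 0.999, 0.0, -0.001]
wrist_force: [-0.8, 0.4, 1.3]
gripper_width: 0.399
grip_force: 0.0
```

Run:
```python
from h import *
go(600,-20,300,176)
im=env.get_image("wrist"); np.save("w1.npy",im,allow_pickle=True); cv2.imwrite("pics/w1.png",cv2.resize(im["frame"],(800,600)))
s=st(); print(-im["R"].T@im["t"]-s["ee_pos"], im["R"], im["camera_matrix"])
```

```text
pos [598.8 -17.2 308.6] yaw 175.88 turn [ 0.02 -0.09 -0.12] shift [-1.3 -2.8  8.6] F [-0.8  0.4  1.3] w 0.399 gf 0.0 t 2.2
[-0.0838385   0.00615374  0.14357458] [[ 7.23054871e-02  9.97382516e-01 -1.80622938e-04]
 [ 9.43446933e-01 -6.83366653e-02  3.24404045e-01]
 [ 3.23542580e-01 -2.36266007e-02 -9.45918592e-01]] [[337.21800874   0.         255.15936093]
 [  0.         337.21800874 190.42910205]
 [  0.           0.           1.        ]]
```

View pics/w1.png

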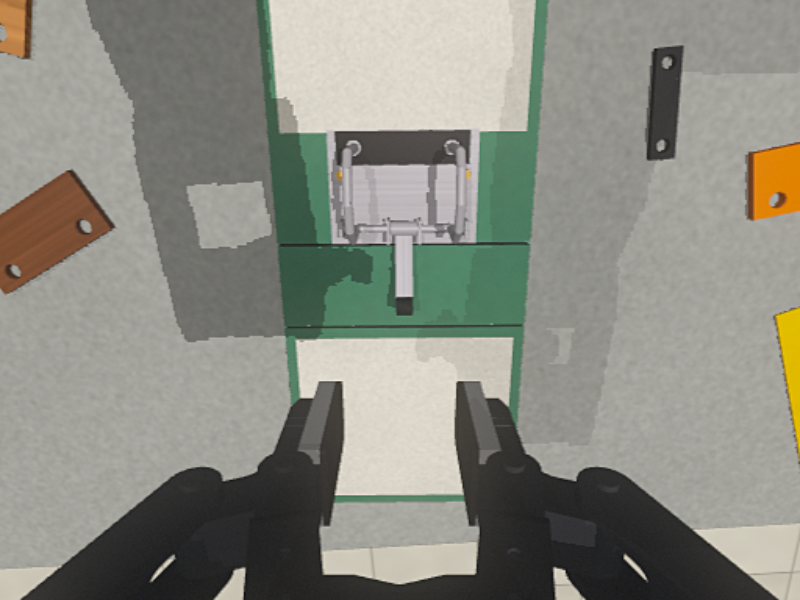

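The wrist view shows the arches shut on the pins at about (353,147) and (452,147), and the lever grip at (404,306). The front cover's far edge is at row 497. I'll fit the file pose from these.

Run:
```python
from h import *
im=np.load("w1.npy",allow_pickle=True).item(); f=im["frame"]; k=.64
h=cv2.cvtColor(f,cv2.COLOR_BGR2HSV); g=(cv2.inRange(h,(60,60,20),(95,255,200))>0)
L=[];Rr=[]
for v in range(10,240,4):
    c=np.flatnonzero(g[v,150:360])+150
    if len(c)>4: L.append(ray(im,c[0]-.5,v,.004)[:2]*1000); Rr.append(ray(im,c[-1]+.5,v,.004)[:2]*1000)
for E in (L,Rr):
    E=np.array(E); p=np.polyfit(E[:,0],E[:,1],1)
    for _ in range(5):
        r=E[:,1]-np.polyval(p,E[:,0]); E=E[abs(r)<max(1.5,2*np.median(abs(r)))]; p=np.polyfit(E[:,0],E[:,1],1)
    print(len(E),"yaw",np.degrees(np.arctan(p[0])),"y at 550",np.polyval(p,550))
for n,u,v,z in(("frontedge",400,500,.004),("gripTop",404,306,.038),("gripface end",404,314,.034),("pL",452,147,.064),("pR",353,147,.064),("pLlow",452,147,.012),("pRlow",353,147,.012),("plate back L",473,130,.006),("plate back R",333,131,.006)):
    print(n,np.round(ray(im,u*k,v*k,z)*1000,1))
c=cv2.resize(f[75:205,195:325],(600,600),interpolation=cv2.INTER_CUBIC); cv2.imwrite("pics/w1c.png",c)
```

```text
58 yaw -3.570698675636857 y at 550 -119.45826888745142
58 yaw -3.6256814536062882 y at 550 99.80610796787697
frontedge [889.5 -36.3   4. ]
gripTop [664.4 -16.9  38. ]
gripface end [673.  -17.5  34. ]
pL [537.8  25.8  64. ]
pR [532.7 -44.3  64. ]
pLlow [540.9  30.6  12. ]
pRlow [535.1 -48.8  12. ]
plate back L [529.2  48.6   6. ]
plate back R [521.8 -64.2   6. ]
```

View pics/w1c.png

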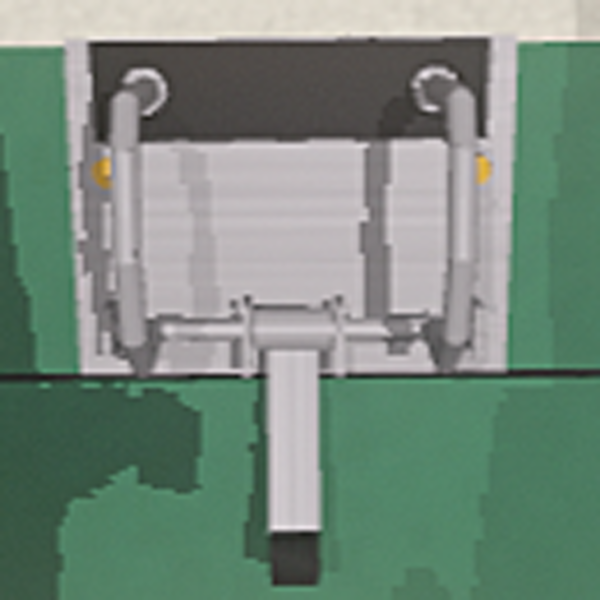

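The bar's hole rims are 79.6 mm apart (80 expected). The pin midpoint is about (537,-9) and the file yaw about -3.8°. The grip measures (664,-17) against (663.7,-17.2) predicted, so they agree.

```bash
python3 -c "
from h import *
go(664,-17.2,22,176.2)"
```

```text
pos [598.7 -16.6 308.8] yaw 175.94 turn [ 0.02 -0.08 -0.26] shift [-65.2   3.7 286.8] F [-0.5 -1.   0. ] w 0.402 gf 0.0 t 2.3
```

Emit:
{"name": "drive_tool", "arguments": {
  "targets": [
    [0.4, [-32.5, 2, 20], [0, 0, 0]],
    [0.4, [-32.5, 2, 40], [0, 0, 0]],
    [0.4, [0, 0, 50], [0, 0, 0]],
    [0.4, [0, 0, 50], [0, 0, 0]],
    [0.4, [0, 0, 50], [0, 0, 0]],
    [0.4, [0, 0, 30], [0, 0, 0]],
    [0.4, [0, 0, 20], [0, 0, 0]],
    [0.4, [0, 0, 16], [0, 0, 0]],
    [0.4, [0, 0, 10], [0, 0, 0]],
    [0.4, [0, 0, 0], [0, 0, 0]]
  ],
  "force": 40
}}

```text
time_s: 3.52
ee_pos: [0.6646, -0.0178, 0.0233]
ee_rot: [0.035, 0.999, -0.0, -0.0]
wrist_force: [-0.7, -0.2, 0.4]
gripper_width: 0.399
grip_force: 0.0
```

Emit:
{"name": "drive_tool", "arguments": {
  "targets": [
    [0.1, [0, 0, 0], [0, 0, 0]],
    [0.1, [0, 0, 0], [0, 0, 0]],
    [0.1, [0, 0, 0], [0, 0, 0]],
    [0.1, [0, 0, 0], [0, 0, 0]]
  ]
}}

```text
time_s: 4.03
ee_pos: [0.6653, -0.0177, 0.0243]
ee_rot: [0.036, 0.999, 0.0, 0.001]
wrist_force: [-0.3, 1.4, 6.1]
gripper_width: 0.151
grip_force: 42.6
```

Emit:
{"name": "drive_tool", "arguments": {
  "targets": [
    [0.1, [3.7, 0, -9], [0, 0, 0]],
    [0.1, [5, 0, -8.4], [0, 0, 0]],
    [0.1, [6.2, 0, -7.6], [0, 0, 0]],
    [0.1, [7.2, 0, -6.5], [0, 0, 0]],
    [0.1, [8.2, 0, -5.4], [0, 0, 0]],
    [0.1, [8.8, 0, -4.1], [0, 0, 0]],
    [0.1, [2.5, 0, -1], [0, 0, 0]],
    [0.1, [0, 0, 0], [0, 0, 0]]
  ]
}}

```text
time_s: 5.03
ee_pos: [0.6224, -0.0149, 0.0655]
ee_rot: [0.036, 0.999, -0.0, -0.001]
wrist_force: [-1.2, -0.3, -4.7]
gripper_width: 0.151
grip_force: 39.5
```

Emit:
{"name": "drive_tool", "arguments": {
  "targets": [
    [0.35, [-2, 0, 0], [0, 0, 0]],
    [0.35, [0, 0, 0], [0, 0, 0]],
    [0.35, [0, 0, 0], [0, 0, 0]],
    [0.35, [0, 0, -20], [0, 0, 0]],
    [0.35, [0, 0, -30], [0, 0, 0]],
    [0.35, [10, 0, -50], [0, 0, 0]],
    [0.5, [30, 0, -50], [0, 0, 0]],
    [0.5, [30, 0, -50], [0, 0, 0]],
    [0.5, [15, 0, -25], [0, 0, 0]],
    [0.5, [0, 0, 0], [0, 0, 0]]
  ]
}}

```text
time_s: 6.28
ee_pos: [0.5408, -0.009, 0.2941]
ee_rot: [0.035, 0.999, -0.0, 0.003]
wrist_force: [0.4, -0.3, -0.5]
gripper_width: 0.501
grip_force: 0.0
```

Run:
```python
from h import *
go(537,-9,12,86.2)
im=env.get_image("wrist"); np.save("w2.npy",im,allow_pickle=True); cv2.imwrite("pics/w2.png",cv2.resize(im["frame"],(800,600)))
```

```text
pos [540.8  -9.  294.1] yaw 175.93 turn [ 0.29  0.27 89.73] shift [ -0.3  -3.8 282.1] F [ 0.4 -0.3 -0.5] w 0.501 gf 0.0 t 6.3
```

View pics/w2.png

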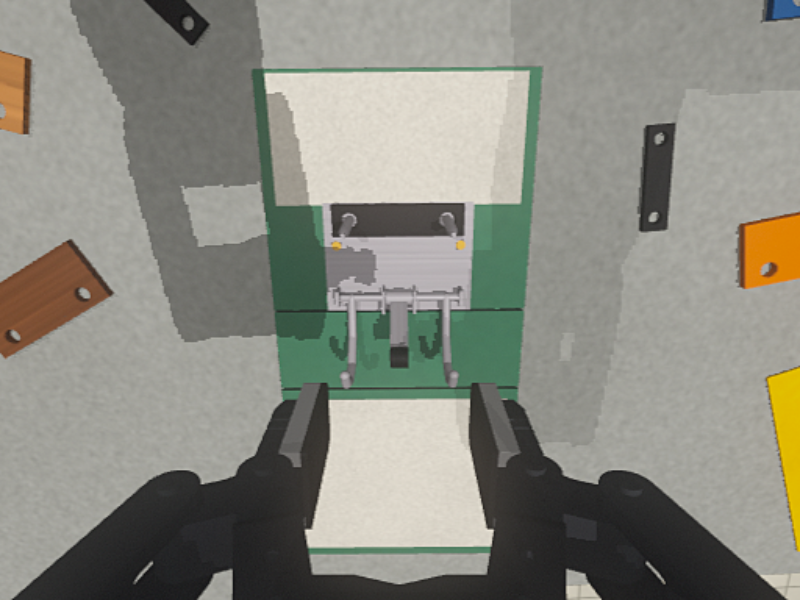

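The arches have swung back and the pins are free, with tips at about (344,236) and (452,236). I'll triangulate the pins and check the lever height before going for the bar.

Run:
```python
from h import *
im=np.load("w2.npy",allow_pickle=True).item(); k=.64
for n,u,v,z in(("tipL",452,237,.064),("tipR",344,237,.064),("holeL",447,220,.012),("holeR",349,220,.012),("grip",399,357,.081),("back edge",400,68,.004),("front edge",400,550,.004)):
    print(n,np.round(ray(im,u*k,v*k,z)*1000,1))
c=cv2.resize(im["frame"][115:245,190:320],(600,600),interpolation=cv2.INTER_CUBIC); cv2.imwrite("pics/w2c.png",c)
```

```text
tipL [543.1  30.   64. ]
tipR [537.6 -47.7  64. ]
holeL [540.9  30.9  12. ]
holeR [535.2 -48.5  12. ]
grip [627.5 -14.4  81. ]
back edge [424.3   0.9   4. ]
front edge [887.4 -31.9   4. ]
```

View pics/w2c.png

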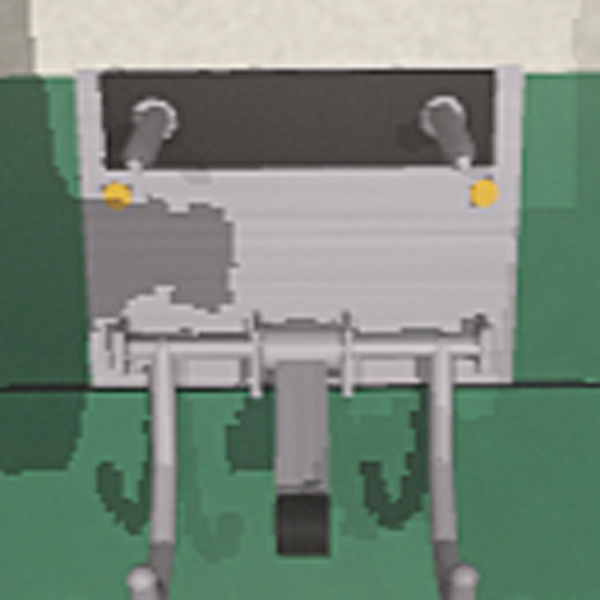

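```bash
python3 -c "
from h import *
im=np.load('w2.npy',allow_pickle=True).item()
print(ray(im,219,150.3,.064)*1e3,ray(im,290.3,150.3,.064)*1e3)
go(538.3,-9,10,86.2)"
```

```text
[535.89516039 -48.8711805   64.        ] [541.62642098  31.18819496  64.        ]
pos [540.7  -9.  292.2] yaw 175.93 turn [ 0.17  0.16 89.73] shift [-2.000e-01 -2.300e+00  2.822e+02] F [ 0.1  0.5 -1.1] w 0.503 gf 0.0 t 6.3
```

Emit:
{"name": "drive_tool", "arguments": {
  "targets": [
    [0.47, [0, 0, 0], [0, 0, 9]],
    [0.47, [0, 0, 0], [0, 0, 9]],
    [0.47, [0, 0, 0], [0, 0, 9]],
    [0.47, [0, 0, 0], [0, 0, 9]],
    [0.47, [0, 0, 0], [0, 0, 9]],
    [0.47, [0, 0, 0], [0, 0, 9]],
    [0.47, [0, 0, 0], [0, 0, 9]],
    [0.47, [0, 0, 0], [0, 0, 9]],
    [0.47, [0, 0, 0], [0, 0, 9]],
    [0.47, [0, 0, 0], [0, 0, 8.7]],
    [0.47, [0, 0, 0], [0, 0, 0]]
  ]
}}

```text
time_s: 7.7
ee_pos: [0.5402, -0.009, 0.289]
ee_rot: [0.73, 0.684, -0.001, -0.001]
wrist_force: [-0.7, -0.1, 0.1]
gripper_width: 0.469
grip_force: 0.0
```

```bash
python3 -c "
from h import *
go(538.3,-9,10,86.2)"
```

```text
pos [540.2  -9.  289. ] yaw 86.3 turn [-0.12  0.    0.1 ] shift [-1.00e-01 -1.90e+00  2.79e+02] F [-0.7 -0.1  0.1] w 0.469 gf 0.0 t 7.7
```

Emit:
{"name": "drive_tool", "arguments": {
  "targets": [
    [0.47, [0, -1.5, 50], [0, 0, 0]],
    [0.47, [0, 0, 60], [0, 0, 0]],
    [0.47, [0, 0, 60], [0, 0, 0]],
    [0.47, [0, 0, 50], [0, 0, 0]],
    [0.47, [0, 0, 30], [0, 0, 0]],
    [0.47, [0, 0, 15], [0, 0, 0]],
    [0.47, [0, 0, 6], [0, 0, 0]],
    [0.47, [0, 0, 0], [0, 0, 0]]
  ]
}}

```text
time_s: 8.7
ee_pos: [0.5393, -0.0089, 0.0198]
ee_rot: [0.73, 0.684, 0.0, 0.0]
wrist_force: [-0.4, -0.3, -0.2]
gripper_width: 0.469
grip_force: 0.0
```

Emit:
{"name": "drive_tool", "arguments": {
  "targets": [
    [0.47, [0, 0, 4], [0, 0, 0]],
    [0.47, [0, 0, 2], [0, 0, 0]],
    [0.47, [0, 0, 0], [0, 0, 0]]
  ]
}}

```text
time_s: 9.07
ee_pos: [0.5389, -0.0089, 0.0136]
ee_rot: [0.73, 0.683, 0.0, 0.0]
wrist_force: [-0.4, -0.8, 0.1]
gripper_width: 0.469
grip_force: 0.0
```

Emit:
{"name": "drive_tool", "arguments": {
  "targets": [
    [0.47, [0, 0, 3], [0, 0, 0]],
    [0.47, [0, 0, 2.5], [0, 0, 0]],
    [0.47, [0, 0, 0], [0, 0, 0]]
  ]
}}

```text
time_s: 9.45
ee_pos: [0.5385, -0.0089, 0.0075]
ee_rot: [0.73, 0.683, -0.0, -0.0]
wrist_force: [-0.9, -0.4, 0.1]
gripper_width: 0.471
grip_force: 0.0
```

Emit:
{"name": "drive_tool", "arguments": {
  "targets": [
    [0.2, [0, 0, 0], [0, 0, 0]],
    [0.2, [0, 0, 0], [0, 0, 0]],
    [0.2, [0, 0, 0], [0, 0, 0]],
    [0.2, [0, 0, 0], [0, 0, 0]]
  ],
  "force": 60
}}

```text
time_s: 9.95
ee_pos: [0.5388, -0.0089, 0.0081]
ee_rot: [0.73, 0.683, 0.0, 0.0]
wrist_force: [-0.9, -0.3, 4.3]
gripper_width: 0.264
grip_force: 59.0
```

Emit:
{"name": "drive_tool", "arguments": {
  "targets": [
    [0.2, [0, 0, -10], [0, 0, 0]],
    [0.2, [0, 0, -15], [0, 0, 0]],
    [0.2, [0, 0, -25], [0, 0, 0]],
    [0.2, [0, 0, -40], [0, 0, 0]],
    [0.2, [0, 0, -40], [0, 0, 0]],
    [0.2, [0, 0, 0], [0, 0, 0]]
  ]
}}

```text
time_s: 10.7
ee_pos: [0.5412, -0.009, 0.1418]
ee_rot: [0.73, 0.683, 0.003, 0.003]
wrist_force: [0.1, 0.1, -0.6]
gripper_width: 0.274
grip_force: 59.0
```

Run:
```python
from h import *
go(430,185,10,86.2)
im=env.get_image("wrist"); np.save("w3.npy",im,allow_pickle=True); cv2.imwrite("pics/w3.png",im["frame"])
```

```text
pos [541.2  -9.  141.8] yaw 86.22 turn [ 0.42 -0.01  0.02] shift [ 186.2 -123.8  131.8] F [ 0.1  0.1 -0.6] w 0.274 gf 59.0 t 10.7
```

View pics/w3.png

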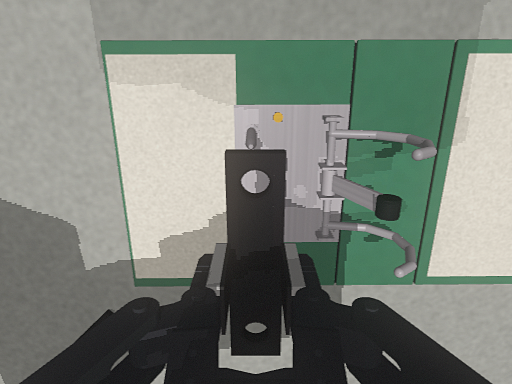

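The bar is held level and centred. I'll park it on clear desk near (430,185).

Emit:
{"name": "drive_tool", "arguments": {
  "targets": [
    [0.2, [46, -31, 0], [0, 0, 0]],
    [0.2, [46, -31, 0], [0, 0, 0]],
    [0.2, [46, -31, 0], [0, 0, 0]],
    [0.2, [46, -31, 0], [0, 0, 0]],
    [0.2, [0, 0, 50], [0, 0, 0]],
    [0.2, [0, 0, 50], [0, 0, 0]],
    [0.2, [0, 0, 20], [0, 0, 0]],
    [0.2, [0, 0, 10], [0, 0, 0]],
    [0.2, [0, 0, 0], [0, 0, 0]]
  ]
}}

```text
time_s: 11.88
ee_pos: [0.4266, 0.1826, 0.0073]
ee_rot: [0.73, 0.683, -0.001, -0.0]
wrist_force: [-0.2, 0.1, 0.2]
gripper_width: 0.282
grip_force: 42.3
```

```bash
python3 -c "
from h import *
go(430,185,5,86.2)"
```

```text
pos [426.6 182.6   7.3] yaw 86.22 turn [-0.08  0.04  0.02] shift [2.6 3.2 2.3] F [-0.2  0.1  0.2] w 0.282 gf 42.3 t 11.9
```

Emit:
{"name": "drive_tool", "arguments": {
  "targets": [
    [0.2, [0, 0, 2.5], [0, 0, 0]],
    [0.5, [0, 0, 0], [0, 0, 0]],
    [0.5, [0, 0, 0], [0, 0, 0]],
    [0.5, [0, 0, 0], [0, 0, 0]],
    [0.6, [0, 0, -50], [0, 0, 0]],
    [0.8, [0, 0, -60], [0, 0, 0]],
    [0.8, [20, 0, -50], [0, 0, 0]],
    [0.8, [40, -10, -40], [0, 0, 0]],
    [0.8, [50, -10, -20], [0, 0, 0]],
    [0.8, [50, -10, -20], [0, 0, 0]],
    [0.8, [40, -10, 0], [0, 0, -5]],
    [0.8, [0, 0, 0], [0, 0, 0]]
  ]
}}

```text
time_s: 13.38
ee_pos: [0.3998, 0.3873, 0.2456]
ee_rot: [0.698, 0.716, 0.001, -0.0]
wrist_force: [0.0, -0.3, -0.1]
gripper_width: 0.803
grip_force: 0.0
```

```bash
cat >> h.py <<'E'
def look(name,pic=None):
    im=env.get_image("wrist"); np.save("wl.npy",im,allow_pickle=True)
    if pic: cv2.imwrite("pics/"+pic,im["frame"])
    for r in rects(im,name,.008,1000): print(name,r)
    return im
E
python3 - <<'E'
from h import *
im=look("blue","w4.png"); go(382,330,20,91.4)
t=env.get_image("top"); print(rects(t,"blue",.008,100))
h=cv2.cvtColor(t["frame"],cv2.COLOR_BGR2HSV)
m=((h[...,2]<55)&(h[...,1]<120)).astype(np.uint8)*255
for c in cv2.findContours(m,0,1)[0]:
    if 20<cv2.contourArea(c)<1200:
        w=np.array([ray(t,*p,.008)[:2] for p in c[:,0].astype(float)],dtype=np.float32)*1000
        r=cv2.minAreaRect(w); 
        if 300<r[0][0]<600 and abs(r[0][1])<260: print("black",np.round(r[0]),np.round(r[1]),round(r[2]))
E
```

```text
blue (array([380.4, 331.5]), array([ 54.8, 120.5]), 1.7, (214, 148, 48, 95))
pos [399.8 385.6 245.1] yaw 91.32 turn [-0.01  0.03 -0.08] shift [-55.2 -19.1 225.1] F [-0.3 -1.1 -1.1] w 0.802 gf 0.0 t 13.4
[(array([383.8, 330.5]), array([ 49.8, 117. ]), 1.4, (141, 225, 34, 15))]
black [ 362. -173.] [50. 15.] 41
black [430. 185.] [115.  28.] 87
black [514. 202.] [19. 67.] 90
```

View pics/w4.png

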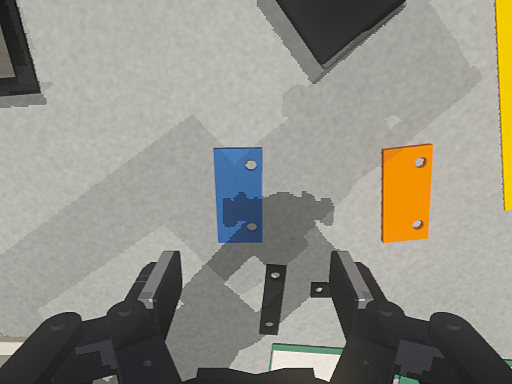

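Emit:
{"name": "drive_tool", "arguments": {
  "targets": [
    [0.8, [-30, -12, 30], [0, 0, 0]],
    [0.8, [-24.5, -9, 40], [0, 0, 0]],
    [0.8, [0, 0, 50], [0, 0, 0]],
    [0.8, [0, 0, 50], [0, 0, 0]],
    [0.8, [0, 0, 35], [0, 0, 0]],
    [0.8, [0, 0, 20], [0, 0, 0]],
    [0.8, [0, 0, 10], [0, 0, 0]],
    [0.8, [0, 0, 0], [0, 0, 0]]
  ],
  "force": 60
}}

```text
time_s: 14.48
ee_pos: [0.3805, 0.3292, 0.0101]
ee_rot: [0.7, 0.714, -0.001, -0.0]
wrist_force: [-0.2, 0.4, 0.5]
gripper_width: 0.802
grip_force: 0.0
```

Run:
```python
from h import *
go(380.6,331.3,-1,91.6)
```

```text
pos [380.5 329.2  10.1] yaw 91.15 turn [-0.05  0.05 -0.45] shift [ 2.1  0.1 11.1] F [-0.2  0.4  0.5] w 0.802 gf 0.0 t 14.5
```

Emit:
{"name": "drive_tool", "arguments": {
  "targets": [
    [0.8, [1, 0, 5], [0, 0, -0.4]],
    [0.8, [1, 0, 4], [0, 0, 0]],
    [0.8, [0, 0, 2], [0, 0, 0]],
    [0.8, [0, 0, 0], [0, 0, 0]]
  ]
}}

```text
time_s: 14.98
ee_pos: [0.3805, 0.3322, -0.0007]
ee_rot: [0.697, 0.717, -0.0, 0.0]
wrist_force: [-0.8, 0.5, 0.6]
gripper_width: 0.799
grip_force: 0.0
```

Emit:
{"name": "drive_tool", "arguments": {
  "targets": [
    [0.5, [0, 0, 0], [0, 0, 0]],
    [0.5, [0, 0, 0], [0, 0, 0]],
    [0.5, [0, 0, 0], [0, 0, 0]],
    [0.5, [0, 0, 0], [0, 0, 0]]
  ]
}}

```text
time_s: 15.48
ee_pos: [0.3805, 0.3322, 0.0]
ee_rot: [0.697, 0.717, 0.0, -0.0]
wrist_force: [-1.6, -0.8, 7.4]
gripper_width: 0.625
grip_force: 61.2
```

Emit:
{"name": "drive_tool", "arguments": {
  "targets": [
    [0.5, [0, 0, -5], [0, 0, 0]],
    [0.5, [0, 0, -15], [0, 0, 0]],
    [0.5, [0, 0, -40], [0, 0, 0]],
    [0.5, [0, 0, -40], [0, 0, 0]],
    [0.5, [0, 0, -30], [0, 0, 0]],
    [0.5, [0, 0, 0], [0, 0, 0]]
  ]
}}

```text
time_s: 16.23
ee_pos: [0.3819, 0.3333, 0.1323]
ee_rot: [0.697, 0.717, 0.003, 0.0]
wrist_force: [-0.3, 1.4, -1.6]
gripper_width: 0.625
grip_force: 63.4
```

Run:
```python
from h import *
look("blue","w5.png")
go(530,-8,130,86.2)
```

```text
blue (array([384.5, 249.6]), array([111.7, 239.9]), 1.6, (186, 139, 138, 233))
pos [381.  332.5 130.7] yaw 91.63 turn [ 0.12 -0.11  5.43] shift [-329.9  171.2    0.7] F [ 1.4  0.2 -0.5] w 0.626 gf 63.4 t 16.3
```

View pics/w5.png

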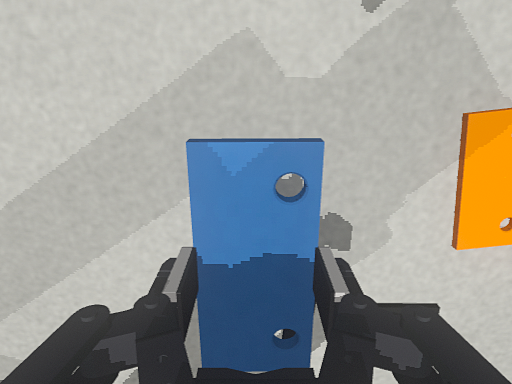

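```bash
cat >> h.py <<'E'
def held(name,im=None):
    s=st(); im=im or env.get_image("wrist"); p=s["ee_pos"]*1000
    r=max(rects(im,name,s["ee_pos"][2]+.008,1000),key=lambda r:r[1][0]*r[1][1])
    X=Ro.from_quat(s["ee_rot"]).as_matrix()[:,0]; cy=np.degrees(np.arctan2(X[1],X[0]))
    d=r[0]-p[:2]; T=np.array([[X[0],X[1]],[X[1],-X[0]]])
    print("held",name,r,"off tool xy",np.round(T@d,1),"tool yaw",round(cy,2)); return im
E
python3 - <<'E'
from h import *
held("blue",np.load("wl.npy",allow_pickle=True).item())
E
```

```text
held blue (array([381.7, 331.6]), array([ 57.2, 123. ]), 1.6, (186, 139, 138, 233)) off tool xy [-1.   0.7] tool yaw 91.63
```

Run:
```python
from h import *
go(523.7,-7,80,86.2)
```

```text
pos [381.  332.5 130.7] yaw 91.63 turn [ 0.12 -0.11  5.43] shift [-329.3  164.9   50.7] F [ 1.4  0.2 -0.5] w 0.626 gf 63.4 t 16.3
```

Emit:
{"name": "drive_tool", "arguments": {
  "targets": [
    [0.5, [0, 0, 0], [0, 0, 5.4]],
    [0.5, [-25, 12, 0], [0, 0, 0]],
    [0.5, [-45, 22, 0], [0, 0, 0]],
    [0.5, [-50, 25, 0], [0, 0, 0]],
    [0.5, [-50, 25, 0], [0, 0, 0]],
    [0.5, [-50, 25, 0], [0, 0, 0]],
    [0.5, [-50, 26, 0], [0, 0, 10]],
    [0.5, [-40, 20, 10], [0, 0, -10]],
    [0.5, [-19, 10, 20], [0, 0, 0]],
    [0.5, [0, 0, 20], [0, 0, 0]],
    [0.5, [0, 0, 0], [0, 0, 0]]
  ]
}}

```text
time_s: 17.65
ee_pos: [0.5139, -0.0097, 0.077]
ee_rot: [0.73, 0.683, -0.002, -0.002]
wrist_force: [0.3, -0.1, -0.6]
gripper_width: 0.626
grip_force: 63.4
```

Run:
```python
from h import *
im=held("blue"); cv2.imwrite("pics/w6.png",im["frame"])
go(523.7,-7,60,86.2)
```

```text
held blue (array([513.5, -10.4]), array([121.9,  56.4]), 86.3, (186, 139, 138, 233)) off tool xy [-0.8 -0.4] tool yaw 86.18
pos [514.8  -9.4  78.1] yaw 86.22 turn [-0.2   0.    0.02] shift [ 3.   8.8 18.1] F [-0.   0.5 -0.4] w 0.626 gf 63.4 t 17.7
```

View pics/w6.png

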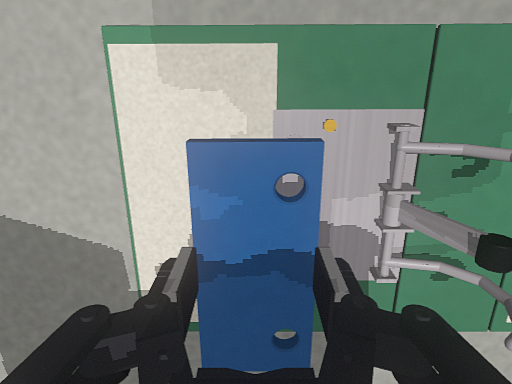

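Emit:
{"name": "drive_tool", "arguments": {
  "targets": [
    [0.5, [3, 9, 0], [0, 0, 0]],
    [0.5, [0, 0, 6], [0, 0, 0]],
    [0.5, [0, 0, 0], [0, 0, 0]]
  ]
}}

```text
time_s: 18.08
ee_pos: [0.5252, -0.0067, 0.0732]
ee_rot: [0.73, 0.684, -0.0, -0.0]
wrist_force: [-0.4, -0.3, -1.3]
gripper_width: 0.623
grip_force: 63.4
```

Run:
```python
from h import *
im=held("blue"); 
for X in ((.5416,.0312,.064),(.5359,-.0489,.064)): print(proj(im,X))
c=cv2.resize(im["frame"][150:225,240:340],(400,300),interpolation=cv2.INTER_CUBIC);d=cv2.resize(im["frame"][300:375,240:340],(400,300),interpolation=cv2.INTER_CUBIC)
cv2.imwrite("pics/w7.png",np.hstack([c,d]))
go(523.7,-7,60,86.2)
```

```text
held blue (array([524.7,  -7.2]), array([122.1,  56.4]), 86.4, (186, 138, 138, 234)) off tool xy [-0.6 -0.4] tool yaw 86.26
[285.251291   177.05117477]
[280.22177445 316.6632359 ]
pos [525.1  -6.7  73.3] yaw 86.25 turn [-0.02  0.    0.05] shift [-0.3 -1.4 13.3] F [-0.3  0.2 -1. ] w 0.628 gf 63.4 t 18.1
```

View pics/w7.png

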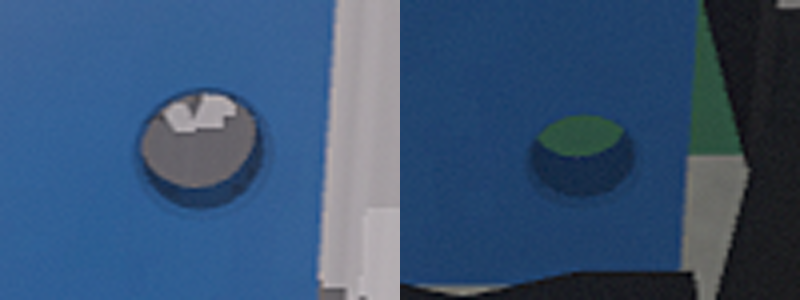

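The pin tip is visible inside the left hole (crop 197,115), within about 2 mm of centre, so I'll lower.

Emit:
{"name": "drive_tool", "arguments": {
  "targets": [
    [0.5, [0, 0, 7], [0, 0, 0]],
    [0.5, [0, 0, 7], [0, 0, 0]],
    [0.5, [0, 0, 0], [0, 0, 0]]
  ]
}}

```text
time_s: 18.5
ee_pos: [0.5246, -0.007, 0.0585]
ee_rot: [0.73, 0.683, -0.001, -0.001]
wrist_force: [1.2, 0.5, 0.0]
gripper_width: 0.626
grip_force: 63.4
```

Emit:
{"name": "drive_tool", "arguments": {
  "targets": [
    [0.5, [0, 0, 7], [0, 0, 0]],
    [0.5, [0, 0, 7], [0, 0, 0]],
    [0.5, [0, 0, 0], [0, 0, 0]]
  ]
}}

```text
time_s: 18.88
ee_pos: [0.5247, -0.007, 0.0446]
ee_rot: [0.73, 0.683, -0.0, -0.001]
wrist_force: [0.0, -0.1, -1.4]
gripper_width: 0.63
grip_force: 63.4
```

Run:
```python
from h import *
im=np.load("wl.npy",allow_pickle=True).item()
im=held("blue"); 
c=cv2.resize(im["frame"][150:225,240:340],(400,300),interpolation=cv2.INTER_CUBIC);d=cv2.resize(im["frame"][300:375,240:340],(400,300),interpolation=cv2.INTER_CUBIC)
cv2.imwrite("pics/w8.png",np.hstack([c,d]))
go(525.2,-6.7,6,86.2)
print(st()["moment"])
```

```text
held blue (array([524.3,  -7.6]), array([122.2,  56.4]), 86.3, (186, 138, 138, 234)) off tool xy [-0.7 -0.4] tool yaw 86.22
pos [525.   -7.   44.9] yaw 86.23 turn [-0.05  0.    0.03] shift [ 0.3  0.2 38.9] F [ 0.3  0.6 -0.6] w 0.626 gf 63.4 t 18.9
[-0.01625353 -0.03932249  0.03848956]
```

View pics/w8.png

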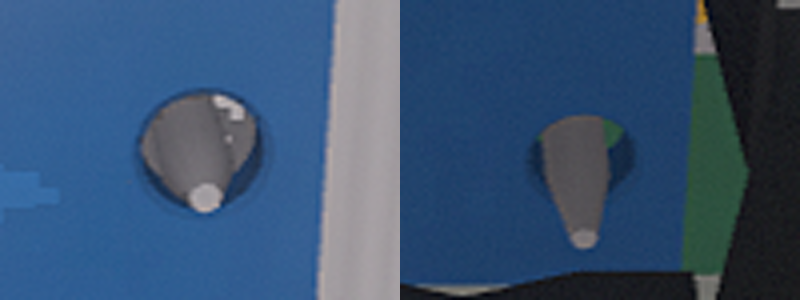

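Both pins come cleanly through both holes. I'm lowering to the cover.

Emit:
{"name": "drive_tool", "arguments": {
  "targets": [
    [0.5, [0, -0.7, 10], [0, 0, 0]],
    [0.5, [0, 0, 12], [0, 0, 0]],
    [0.5, [0, 0, 8], [0, 0, 0]],
    [0.5, [0, 0, 4], [0, 0, 0]],
    [0.5, [0, 0, 0], [0, 0, 0]]
  ]
}}

```text
time_s: 19.55
ee_pos: [0.5243, -0.0069, 0.0109]
ee_rot: [0.73, 0.683, -0.0, -0.0]
wrist_force: [1.2, -0.5, -0.5]
gripper_width: 0.625
grip_force: 63.4
```

Emit:
{"name": "drive_tool", "arguments": {
  "targets": [
    [0.5, [0, 0, 2], [0, 0, 0]],
    [0.5, [0, 0, 2], [0, 0, 0]],
    [0.5, [0, 0, 0], [0, 0, 0]]
  ]
}}

```text
time_s: 19.92
ee_pos: [0.5246, -0.0069, 0.0073]
ee_rot: [0.73, 0.683, 0.0, 0.0]
wrist_force: [0.0, 0.0, -0.0]
gripper_width: 0.627
grip_force: 63.4
```

Emit:
{"name": "drive_tool", "arguments": {
  "targets": [
    [0.5, [0, 0, 2], [0, 0, 0]],
    [0.72, [0, 0, 0], [0, 0, 0]],
    [0.72, [0, 0, 0], [0, 0, 0]],
    [0.72, [0, 0, 0], [0, 0, 0]],
    [0.72, [0, 0, -20], [0, 0, 0]],
    [0.72, [0, 0, -50], [0, 0, 0]],
    [0.8, [0, 0, -60], [0, 0, 0]],
    [0.8, [30, 2, -50], [0, 0, 0]],
    [0.8, [55, 5, -25], [0, 0, 0]],
    [0.8, [55, 5, -25], [0, 0, 0]],
    [0.8, [58, 5, -10], [0, 0, 0]],
    [0.8, [58, 5, 0], [0, 0, 0]]
  ]
}}

```text
time_s: 21.42
ee_pos: [0.564, 0.2491, 0.2469]
ee_rot: [0.73, 0.683, 0.001, 0.001]
wrist_force: [0.9, 0.2, -0.3]
gripper_width: 0.799
grip_force: 0.0
```

Emit:
{"name": "drive_tool", "arguments": {
  "targets": [
    [0.8, [58, 4, 0], [0, 0, 0]],
    [0.8, [58, 4, 0], [0, 0, 0]],
    [0.8, [34, 3, 0], [0, 0, 0]],
    [0.8, [0, 0, 0], [0, 0, -6]],
    [0.8, [0, 0, 0], [0, 0, -6]],
    [0.8, [0, 0, 0], [0, 0, 0]]
  ]
}}

```text
time_s: 22.18
ee_pos: [0.5839, 0.396, 0.245]
ee_rot: [0.655, 0.756, -0.0, -0.0]
wrist_force: [-0.3, -0.6, -0.4]
gripper_width: 0.797
grip_force: 0.0
```

Run:
```python
from h import *
im=look("orange"); go(584.5,337.7,10,98.1)
t=env.get_image("top")
for n in HSV: print(n,rects(t,n,.008,60))
```

```text
pos [584.  395.9 245.2] yaw 98.11 turn [-0.02  0.01  0.01] shift [-57.7  -7.8 235.2] F [-0.5 -0.8  0.2] w 0.793 gf 0.0 t 22.2
orange [(array([581. , 366.9]), array([48. , 53.4]), 8.8, (145, 171, 15, 15))]
blue [(array([527. ,  -8.1]), array([117.7,  51.4]), 86.6, (238, 187, 33, 17))]
oak [(array([ 406.9, -342.4]), array([119.1,  55.6]), 71.1, (329, 218, 36, 25))]
dark [(array([ 589.4, -327.3]), array([ 53.9, 116.8]), 26.2, (324, 168, 35, 26)), (array([588.4, 310.8]), array([60.7, 71.6]), 7.4, (158, 168, 20, 18))]
```

```bash
python3 - <<'E'
from h import *
im=np.load("wl.npy",allow_pickle=True).item(); h=cv2.cvtColor(im["frame"],cv2.COLOR_BGR2HSV)
HSV["orange"]=((5,180,50),(18,255,255))
print(rects(im,"orange",.008,800))
m=cv2.inRange(h,*HSV["orange"]); print(m.sum()/255)
E
sed -i 's/"orange":((5,190,150),(14,255,255))/"orange":((5,180,50),(18,255,255))/' h.py
```

```text
[(array([582.7, 338.5]), array([ 55.5, 120.5]), 8.1, (224, 149, 48, 95))]
4167.0
```

Emit:
{"name": "drive_tool", "arguments": {
  "targets": [
    [0.8, [-28, -4.5, 30], [0, 0, 0]],
    [0.8, [-28.5, -5, 45], [0, 0, 0]],
    [0.8, [0, 0, 50], [0, 0, 0]],
    [0.8, [0, 0, 50], [0, 0, 0]],
    [0.8, [0, 0, 35], [0, 0, 0]],
    [0.8, [0, 0, 15], [0, 0, 0]],
    [0.8, [0, 0, 8], [0, 0, 0]],
    [0.8, [0, 0, 0], [0, 0, 0]]
  ]
}}

```text
time_s: 23.28
ee_pos: [0.5834, 0.339, 0.013]
ee_rot: [0.655, 0.756, 0.0, 0.0]
wrist_force: [-0.0, 0.3, 0.3]
gripper_width: 0.803
grip_force: 0.0
```

Run:
```python
from h import *
go(582.7,338.5,0,98.1)
```

```text
pos [583.4 339.   13. ] yaw 98.21 turn [ 0.05 -0.02  0.11] shift [-0.4 -0.8 13. ] F [-0.   0.3  0.3] w 0.803 gf 0.0 t 23.3
```

Emit:
{"name": "drive_tool", "arguments": {
  "targets": [
    [0.8, [0, -0.5, 6], [0, 0, 0]],
    [0.8, [0, 0, 4], [0, 0, 0]],
    [0.8, [0, 0, 2.5], [0, 0, 0]],
    [0.8, [0, 0, 0], [0, 0, 0]],
    [0.5, [0, 0, 0], [0, 0, 0]],
    [0.5, [0, 0, 0], [0, 0, 0]],
    [0.5, [0, 0, 0], [0, 0, 0]],
    [0.5, [0, 0, 0], [0, 0, 0]]
  ]
}}

```text
time_s: 24.28
ee_pos: [0.5828, 0.3389, 0.0006]
ee_rot: [0.655, 0.756, 0.0, 0.0]
wrist_force: [-1.0, -0.3, 6.2]
gripper_width: 0.624
grip_force: 62.6
```

Emit:
{"name": "drive_tool", "arguments": {
  "targets": [
    [0.5, [0, 0, -5], [0, 0, 0]],
    [0.5, [0, 0, -15], [0, 0, 0]],
    [0.5, [0, 0, -40], [0, 0, 0]],
    [0.5, [0, 0, -40], [0, 0, 0]],
    [0.5, [0, 0, -20], [0, 0, 6]],
    [0.5, [0, 0, 0], [0, 0, 6]],
    [0.5, [0, 0, 0], [0, 0, 0]]
  ]
}}

```text
time_s: 25.15
ee_pos: [0.5826, 0.3388, 0.121]
ee_rot: [0.73, 0.684, 0.001, 0.0]
wrist_force: [0.5, -0.1, -0.1]
gripper_width: 0.624
grip_force: 63.2
```

Run:
```python
from h import *
held("orange"); go(524.3,-7,80,86.2)
```

```text
held orange (array([582.1, 339.1]), array([121.3,  56.2]), 86.0, (187, 137, 137, 233)) off tool xy [ 0.3 -0.5] tool yaw 86.28
pos [582.4 338.6 120.4] yaw 86.35 turn [ 0.02 -0.01  0.15] shift [-348.7  -35.    40.4] F [ 1.4 -0.7 -0.3] w 0.624 gf 63.2 t 25.2
```

Emit:
{"name": "drive_tool", "arguments": {
  "targets": [
    [0.5, [-25, -2, 0], [0, 0, 0.1]],
    [0.5, [-45, -4, 0], [0, 0, 0]],
    [0.5, [-50, -5, 0], [0, 0, 0]],
    [0.5, [-50, -5, 0], [0, 0, 0]],
    [0.5, [-50, -5, 0], [0, 0, 0]],
    [0.5, [-50, -5, 0], [0, 0, 0]],
    [0.5, [-50, -5, 10], [0, 0, 0]],
    [0.5, [-29.7, -4, 20], [0, 0, 0]],
    [0.5, [0, 0, 10], [0, 0, 0]],
    [0.5, [0, 0, 0], [0, 0, 0]],
    [0.5, [0, 0, 0], [0, 0, 0]]
  ]
}}

```text
time_s: 26.58
ee_pos: [0.5245, -0.007, 0.0802]
ee_rot: [0.73, 0.683, 0.0, 0.0]
wrist_force: [0.1, -0.0, -0.9]
gripper_width: 0.621
grip_force: 63.1
```

Run:
```python
from h import *
held("orange"); go(524.4,-7.9,50,86.2)
```

```text
held orange (array([524.2,  -6.8]), array([121.2,  56.4]), 85.8, (187, 137, 137, 233)) off tool xy [ 0.2 -0.3] tool yaw 86.23
pos [524.6  -7.   80.3] yaw 86.23 turn [ 0.06 -0.01  0.03] shift [-1.  -0.1 30.3] F [-0.1  0.4 -0.5] w 0.625 gf 63.1 t 26.6
```

Emit:
{"name": "drive_tool", "arguments": {
  "targets": [
    [0.5, [-1, 0, 8], [0, 0, 0]],
    [0.5, [0, 0, 7], [0, 0, 0]],
    [0.5, [0, 0, 7], [0, 0, 0]],
    [0.5, [0, 0, 7], [0, 0, 0]],
    [0.5, [0, 0, 0], [0, 0, 0]]
  ]
}}

```text
time_s: 27.25
ee_pos: [0.5233, -0.0089, 0.0501]
ee_rot: [0.731, 0.683, -0.001, -0.001]
wrist_force: [-0.3, 1.2, 0.2]
gripper_width: 0.627
grip_force: 63.2
```

Run:
```python
from h import *
im=held("orange"); go(524.4,-7.9,15,86.2); print(st()["moment"])
for a,b in ((150,225),(300,375)):
    h=cv2.cvtColor(im["frame"][a:b,240:340],cv2.COLOR_BGR2HSV); m=cv2.inRange(h,(0,0,90),(180,60,255))
    print([ (x[:2]) for x in cv2.connectedComponentsWithStats(m)[2][1:] if x[4]>30])
c=cv2.resize(im["frame"][150:225,240:340],(400,300),interpolation=cv2.INTER_CUBIC);d=cv2.resize(im["frame"][300:375,240:340],(400,300),interpolation=cv2.INTER_CUBIC)
cv2.imwrite("pics/w9.png",np.hstack([c,d]))
```

```text
held orange (array([522.9,  -8.6]), array([121.2,  56.4]), 86.3, (187, 137, 138, 233)) off tool xy [ 0.2 -0.4] tool yaw 86.13
pos [523.6  -8.9  50.4] yaw 86.12 turn [-0.05  0.   -0.08] shift [ 1.1  0.8 35.4] F [-0.6 -0.1 -1. ] w 0.626 gf 63.2 t 27.3
[-0.02628458 -0.00598918  0.02490455]
[array([80,  0], dtype=int32), array([41, 23], dtype=int32)]
[array([39, 28], dtype=int32), array([70, 60], dtype=int32), array([ 0, 70], dtype=int32)]
```

View pics/w9.png

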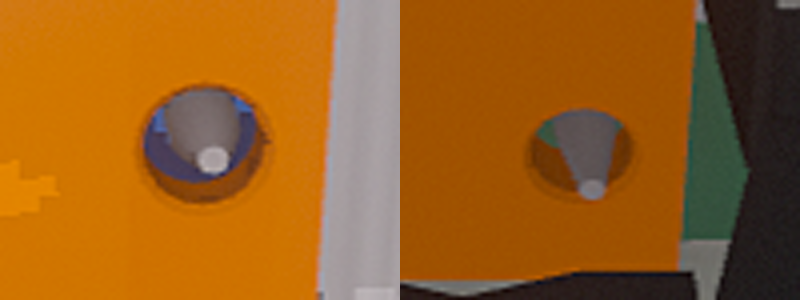

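Both pins stand clear inside both holes. That was the last picture, so from here I go by numbers only.

Emit:
{"name": "drive_tool", "arguments": {
  "targets": [
    [0.5, [0.8, 0.5, 10], [0, 0, 0]],
    [0.5, [0, 0, 12], [0, 0, 0]],
    [0.5, [0, 0, 8], [0, 0, 0]],
    [0.5, [0, 0, 3], [0, 0, 0]],
    [0.5, [0, 0, 0], [0, 0, 0]]
  ]
}}

```text
time_s: 27.92
ee_pos: [0.5242, -0.0081, 0.0175]
ee_rot: [0.731, 0.683, -0.0, -0.0]
wrist_force: [0.3, -0.5, -0.5]
gripper_width: 0.627
grip_force: 63.2
```

Emit:
{"name": "drive_tool", "arguments": {
  "targets": [
    [0.5, [0, 0, 2], [0, 0, 0]],
    [0.5, [0, 0, 1.5], [0, 0, 0]],
    [0.5, [0, 0, 0], [0, 0, 0]]
  ]
}}

```text
time_s: 28.3
ee_pos: [0.5244, -0.0081, 0.0144]
ee_rot: [0.731, 0.683, 0.0, 0.0]
wrist_force: [-0.1, 0.0, -0.0]
gripper_width: 0.625
grip_force: 63.2
```

Emit:
{"name": "drive_tool", "arguments": {
  "targets": [
    [0.5, [0, 0, 1], [0, 0, 0]],
    [0.72, [0, 0, 0], [0, 0, 0]],
    [0.72, [0, 0, 0], [0, 0, 0]],
    [0.72, [0, 0, 0], [0, 0, 0]],
    [0.72, [0, 0, -20], [0, 0, 0]],
    [0.72, [0, 0, -50], [0, 0, 0]],
    [0.8, [0, 0, -60], [0, 0, 0]],
    [0.8, [-12, 6, -55], [0, 0, 0]],
    [0.8, [-50, 10, -25], [0, 0, 0]],
    [0.8, [-50, 10, -20], [0, 0, 0]],
    [0.8, [-50, 10, 0], [0, 0, 0]],
    [0.8, [-50, 10, 0], [0, 0, 0]]
  ]
}}

```text
time_s: 29.8
ee_pos: [0.556, -0.2244, 0.2439]
ee_rot: [0.731, 0.683, 0.0, 0.0]
wrist_force: [0.1, 0.8, -0.7]
gripper_width: 0.802
grip_force: 0.0
```

Emit:
{"name": "drive_tool", "arguments": {
  "targets": [
    [0.8, [-50, 10, 0], [0, 0, 0]],
    [0.8, [0, 0, 0], [0, 0, -10]],
    [0.8, [0, 0, 0], [0, 0, -10]],
    [0.8, [0, 0, 0], [0, 0, -9.4]],
    [0.8, [0, 0, 0], [0, 0, 0]],
    [0.8, [0, 0, 0], [0, 0, 0]]
  ]
}}

```text
time_s: 30.55
ee_pos: [0.5625, -0.2732, 0.2433]
ee_rot: [0.535, 0.845, -0.0, -0.0]
wrist_force: [-0.6, 0.3, -0.0]
gripper_width: 0.799
grip_force: 0.0
```

Run:
```python
from h import *
im=look("dark"); go(589.4,-327.4,0,115.6)
h=cv2.cvtColor(im["frame"],cv2.COLOR_BGR2HSV); u,v=proj(im,(.5894,-.3274,.008)); print(u,v,h[int(v)-12:int(v)+13:6,int(u)-12:int(u)+13:6].reshape(-1,3).tolist())
t=env.get_image("top")
for n in HSV: print(n,rects(t,n,.008,100))
print("orange z.02",rects(t,"orange",.02,100))
```

```text
dark (array([ 590.1, -334. ]), array([ 55.2, 106.9]), 25.8, (231, 164, 47, 83))
pos [ 562.5 -273.2  243.3] yaw 115.39 turn [-0.   -0.01 -0.21] shift [-60.5   0.8 243.3] F [ 0.8 -0.8  0.6] w 0.801 gf 0.0 t 30.6
256.3315794024561 201.88117682085476 [[10, 135, 104], [11, 135, 106], [10, 142, 120], [12, 145, 158], [12, 148, 146], [11, 140, 102], [10, 134, 105], [11, 131, 105], [11, 142, 129], [12, 150, 146], [11, 134, 103], [11, 136, 103], [11, 135, 104], [11, 131, 111], [11, 142, 124], [11, 144, 101], [10, 137, 104], [10, 135, 102], [11, 133, 111], [11, 134, 103], [11, 135, 102], [10, 135, 104], [10, 134, 101], [10, 137, 108], [11, 134, 105]]
orange [(array([527.9,  -9.4]), array([115.8,  50.9]), 85.7, (239, 187, 32, 17))]
blue []
oak [(array([529.1,  -8.4]), array([121.8,  59.1]), 85.7, (237, 185, 34, 19))]
dark []
orange z.02 [(array([525.6,  -9.3]), array([114.8,  50.4]), 85.7, (239, 187, 32, 17))]
```

```bash
sed -i 's/"dark":((2,60,30),(14,200,105))/"dark":((2,80,30),(14,200,190))/' h.py
python3 - <<'E'
from h import *
im=np.load("wl.npy",allow_pickle=True).item(); h=cv2.cvtColor(im["frame"],cv2.COLOR_BGR2HSV)
print(rects(im,"dark",.008,800))
E
```

```text
[(array([ 587.2, -327.6]), array([ 56.1, 120.6]), 25.4, (231, 152, 48, 95)), (array([ 405.2, -341.5]), array([120.5,  56.9]), 70.9, (62, 92, 96, 108))]
```

Emit:
{"name": "drive_tool", "arguments": {
  "targets": [
    [0.8, [-30, -0.5, 30], [0, 0, 0]],
    [0.8, [-29.5, -0.5, 45], [0, 0, 0]],
    [0.8, [0, 0, 50], [0, 0, 0]],
    [0.8, [0, 0, 50], [0, 0, 0]],
    [0.8, [0, 0, 35], [0, 0, 0]],
    [0.8, [0, 0, 15], [0, 0, 0]],
    [0.8, [0, 0, 7], [0, 0, 0]],
    [0.8, [0, 0, 0], [0, 0, 0]]
  ]
}}

```text
time_s: 31.65
ee_pos: [0.5879, -0.3277, 0.0122]
ee_rot: [0.533, 0.846, 0.0, 0.001]
wrist_force: [0.2, -0.3, 0.5]
gripper_width: 0.802
grip_force: 0.0
```

Run:
```python
from h import *
go(587.2,-327.6,0,115.4)
```

```text
pos [ 587.9 -327.7   12.2] yaw 115.52 turn [0.04 0.06 0.12] shift [ 0.4 -0.6 12.2] F [ 0.2 -0.3  0.5] w 0.802 gf 0.0 t 31.6
```

Emit:
{"name": "drive_tool", "arguments": {
  "targets": [
    [0.8, [0, -0.5, 6], [0, 0, 0]],
    [0.8, [0, 0, 4], [0, 0, 0]],
    [0.8, [0, 0, 2], [0, 0, 0]],
    [0.8, [0, 0, 0], [0, 0, 0]],
    [0.5, [0, 0, 0], [0, 0, 0]],
    [0.5, [0, 0, 0], [0, 0, 0]],
    [0.5, [0, 0, 0], [0, 0, 0]],
    [0.5, [0, 0, 0], [0, 0, 0]]
  ]
}}

```text
time_s: 32.65
ee_pos: [0.5872, -0.3279, 0.0]
ee_rot: [0.533, 0.846, 0.0, 0.0]
wrist_force: [-1.3, 0.3, 5.0]
gripper_width: 0.628
grip_force: 62.9
```

Emit:
{"name": "drive_tool", "arguments": {
  "targets": [
    [0.5, [0, 0, -5], [0, 0, 0]],
    [0.5, [0, 0, -15], [0, 0, 0]],
    [0.5, [0, 0, -40], [0, 0, 0]],
    [0.5, [0, 0, -40], [0, 0, 0]],
    [0.5, [0, 0, -20], [0, 0, 5]],
    [0.5, [0, 0, 0], [0, 0, 8]],
    [0.5, [0, 0, 0], [0, 0, 8]],
    [0.5, [0, 0, 0], [0, 0, 8.3]],
    [0.5, [0, 0, 0], [0, 0, 0]]
  ]
}}

```text
time_s: 33.78
ee_pos: [0.5869, -0.3277, 0.1201]
ee_rot: [0.73, 0.684, 0.0, 0.0]
wrist_force: [0.4, 0.3, -1.3]
gripper_width: 0.628
grip_force: 63.4
```

Run:
```python
from h import *
held("dark"); go(524.4,-8,80,86.2)
```

```text
held dark (array([ 586.6, -328.2]), array([122.3,  56.5]), 86.2, (187, 138, 138, 234)) off tool xy [-0.5 -0.3] tool yaw 86.3
pos [ 586.9 -327.7  120. ] yaw 86.4 turn [0.03 0.01 0.2 ] shift [314.8 -83.6  40. ] F [ 0.6  0.6 -1.3] w 0.626 gf 63.4 t 33.8
```

Emit:
{"name": "drive_tool", "arguments": {
  "targets": [
    [0.5, [25, -8, 0], [0, 0, 0.1]],
    [0.5, [45, -14, 0], [0, 0, 0]],
    [0.5, [50, -14, 0], [0, 0, 0]],
    [0.5, [50, -14, 0], [0, 0, 0]],
    [0.5, [50, -14, 0], [0, 0, 0]],
    [0.5, [50, -12, 0], [0, 0, 0]],
    [0.5, [30, -5, 10], [0, 0, 0]],
    [0.5, [15.5, -2.5, 15], [0, 0, 0]],
    [0.5, [0, 0, 15], [0, 0, 0]],
    [0.5, [0, 0, 0], [0, 0, 0]],
    [0.5, [0, 0, 0], [0, 0, 0]]
  ]
}}

```text
time_s: 35.2
ee_pos: [0.525, -0.0083, 0.0792]
ee_rot: [0.731, 0.682, -0.0, -0.0]
wrist_force: [-0.0, 0.1, -1.6]
gripper_width: 0.628
grip_force: 63.3
```

Run:
```python
from h import *
held("dark"); go(524.5,-7.3,50,86.2)
```

```text
held dark (array([524.9,  -8.5]), array([121.6,  56.9]), 86.0, (187, 138, 138, 233)) off tool xy [-0.2 -0.1] tool yaw 86.06
pos [525.2  -8.2  79.4] yaw 86.06 turn [ 0.02  0.   -0.14] shift [ 0.8 -0.8 29.4] F [-0.6 -0.3 -1.2] w 0.628 gf 63.3 t 35.2
```

Emit:
{"name": "drive_tool", "arguments": {
  "targets": [
    [0.5, [0.7, -0.6, 8], [0, 0, 0]],
    [0.5, [0, 0, 7], [0, 0, 0]],
    [0.5, [0, 0, 7], [0, 0, 0]],
    [0.5, [0, 0, 7], [0, 0, 0]],
    [0.5, [0, 0, 0], [0, 0, 0]]
  ]
}}

```text
time_s: 35.88
ee_pos: [0.5238, -0.0065, 0.0496]
ee_rot: [0.731, 0.683, -0.0, -0.0]
wrist_force: [-0.6, 1.2, -0.9]
gripper_width: 0.627
grip_force: 63.4
```

```bash
cat >> h.py <<'E'
def holes(im,name,z):
    """hole centre and pin-tip bright blob inside hole (px and world at z / pin tip z)"""
    h=cv2.cvtColor(im["frame"],cv2.COLOR_BGR2HSV)
    m=cv2.inRange(h,*HSV[name]); cs,hi=cv2.findContours(m,cv2.RETR_CCOMP,cv2.CHAIN_APPROX_NONE)
    for i,c in enumerate(cs):
        if hi[0][i][3]>=0 and cv2.contourArea(c)>80:
            x,y,w,hh=cv2.boundingRect(c); print("hole box",(x,y,w,hh),"sat<50 frac",round(float((h[y:y+hh,x:x+w,1]<60).mean()),2),np.round(ray(im,x+w/2,y+hh/2,z)*1000,1))
E
python3 - <<'E'
from h import *
im=held("dark"); s=st(); holes(im,"dark",s["ee_pos"][2]+.008); go(524.5,-7.5,23,86.2); print(s["moment"])
for X in ((.5416,.0312,.064),(.5359,-.0489,.064)): print(proj(im,X))
E
```

```text
held dark (array([523.5,  -4.9]), array([125.2,  56.4]), 86.1, (187, 129, 138, 242)) off tool xy [ 1.5 -0.4] tool yaw 86.13
hole box (273, 327, 24, 29) sat<50 frac 0.45 [535.6 -49.4  58. ]
hole box (278, 172, 28, 29) sat<50 frac 0.46 [541.7  32.5  58. ]
pos [524.1  -6.4  50. ] yaw 86.13 turn [-0.04  0.   -0.07] shift [-1.   0.5 27. ] F [ 0.4 -0.3  0.2] w 0.626 gf 63.4 t 35.9
[ 0.01941598 -0.03736118 -0.01675354]
[293.26453101 194.12829721]
[286.63758812 350.03715815]
```

Emit:
{"name": "drive_tool", "arguments": {
  "targets": [
    [0.5, [-0.9, 0.4, 10], [0, 0, 0]],
    [0.5, [0, 0, 8], [0, 0, 0]],
    [0.5, [0, 0, 5], [0, 0, 0]],
    [0.5, [0, 0, 3], [0, 0, 0]],
    [0.5, [0, 0, 0], [0, 0, 0]]
  ]
}}

```text
time_s: 36.55
ee_pos: [0.5245, -0.0074, 0.0241]
ee_rot: [0.731, 0.683, -0.0, -0.0]
wrist_force: [-0.6, -0.7, -1.1]
gripper_width: 0.623
grip_force: 63.4
```

Emit:
{"name": "drive_tool", "arguments": {
  "targets": [
    [0.5, [0, 0, 1], [0, 0, 0]],
    [0.5, [0, 0, 1], [0, 0, 0]],
    [0.5, [0, 0, 0], [0, 0, 0]]
  ]
}}

```text
time_s: 36.92
ee_pos: [0.5246, -0.0074, 0.0224]
ee_rot: [0.731, 0.683, 0.0, 0.0]
wrist_force: [-0.2, 0.1, -0.2]
gripper_width: 0.625
grip_force: 63.4
```

Emit:
{"name": "drive_tool", "arguments": {
  "targets": [
    [0.5, [0, 0, 1], [0, 0, 0]],
    [0.72, [0, 0, 0], [0, 0, 0]],
    [0.72, [0, 0, 0], [0, 0, 0]],
    [0.72, [0, 0, 0], [0, 0, 0]],
    [0.72, [0, 0, -20], [0, 0, 0]],
    [0.72, [0, 0, -50], [0, 0, 0]],
    [0.8, [0, 0, -60], [0, 0, 0]],
    [0.8, [-13, -6, -50], [0, 0, 0]],
    [0.8, [-45, -12, -25], [0, 0, 0]],
    [0.8, [-45, -12, -15], [0, 0, 0]],
    [0.8, [-45, -13, 0], [0, 0, 0]],
    [0.8, [-45, -13, 0], [0, 0, 0]]
  ]
}}

```text
time_s: 38.42
ee_pos: [0.4551, -0.1975, 0.2418]
ee_rot: [0.731, 0.683, 0.0, 0.001]
wrist_force: [-0.1, 0.0, -0.2]
gripper_width: 0.801
grip_force: 0.0
```

Emit:
{"name": "drive_tool", "arguments": {
  "targets": [
    [0.8, [-45, -13, 0], [0, 0, 0]],
    [0.8, [-45, -12, 0], [0, 0, 0]],
    [0.8, [0, 0, 0], [0, 0, 8]],
    [0.8, [0, 0, 0], [0, 0, 7.3]],
    [0.8, [0, 0, 0], [0, 0, 0]],
    [0.8, [0, 0, 0], [0, 0, 0]]
  ]
}}

```text
time_s: 39.17
ee_pos: [0.4246, -0.2841, 0.2413]
ee_rot: [0.814, 0.581, -0.0, -0.0]
wrist_force: [-0.2, -0.5, 0.1]
gripper_width: 0.804
grip_force: 0.0
```

Run:
```python
from h import *
im=look("dark"); HSV["oak"]=((5,60,60),(18,200,255)); look("oak"); go(405.2,-341.5,0,70.9)
t=env.get_image("top")
print("stack dark",rects(t,"dark",.028,100))
```

```text
dark (array([ 403.2, -347.9]), array([110. ,  56.3]), 71.0, (232, 163, 49, 86))
oak (array([ 404.8, -342.8]), array([121.,  57.]), 71.4, (231, 154, 50, 95))
pos [ 424.7 -284.1  241.3] yaw 70.94 turn [-0.    0.    0.04] shift [-60.6   0.3 241.3] F [ 0.1 -0.6  0.5] w 0.803 gf 0.0 t 39.3
stack dark [(array([525. ,  -8.9]), array([115.5,  55.4]), 87.3, (238, 186, 33, 18))]
```

Emit:
{"name": "drive_tool", "arguments": {
  "targets": [
    [0.8, [-30, 0, 30], [0, 0, -0.2]],
    [0.8, [-31.3, 0.3, 45], [0, 0, 0]],
    [0.8, [0, 0, 50], [0, 0, 0]],
    [0.8, [0, 0, 50], [0, 0, 0]],
    [0.8, [0, 0, 35], [0, 0, 0]],
    [0.8, [0, 0, 13], [0, 0, 0]],
    [0.8, [0, 0, 7], [0, 0, 0]],
    [0.8, [0, 0, 0], [0, 0, 0]]
  ]
}}

```text
time_s: 40.33
ee_pos: [0.4054, -0.3427, 0.012]
ee_rot: [0.814, 0.581, 0.0, 0.001]
wrist_force: [-1.3, 0.2, -0.2]
gripper_width: 0.797
grip_force: 0.0
```

Run:
```python
from h import *
go(404.9,-342.3,0,71.1)
```

```text
pos [ 405.4 -342.7   12. ] yaw 71.05 turn [ 0.06  0.03 -0.05] shift [ 0.2 -0.6 12. ] F [-1.3  0.2 -0.2] w 0.797 gf 0.0 t 40.3
```

Emit:
{"name": "drive_tool", "arguments": {
  "targets": [
    [0.8, [0, -0.5, 6], [0, 0, 0]],
    [0.8, [0, 0, 4], [0, 0, 0]],
    [0.8, [0, 0, 2], [0, 0, 0]],
    [0.8, [0, 0, 0], [0, 0, 0]],
    [0.5, [0, 0, 0], [0, 0, 0]],
    [0.5, [0, 0, 0], [0, 0, 0]],
    [0.5, [0, 0, 0], [0, 0, 0]],
    [0.5, [0, 0, 0], [0, 0, 0]]
  ]
}}

```text
time_s: 41.32
ee_pos: [0.4045, -0.3423, -0.0]
ee_rot: [0.814, 0.581, 0.0, 0.0]
wrist_force: [-0.7, 1.8, 7.4]
gripper_width: 0.631
grip_force: 61.4
```

Emit:
{"name": "drive_tool", "arguments": {
  "targets": [
    [0.5, [0, 0, -5], [0, 0, 0]],
    [0.5, [0, 0, -15], [0, 0, 0]],
    [0.5, [0, 0, -40], [0, 0, 0]],
    [0.5, [0, 0, -40], [0, 0, 0]],
    [0.5, [0, 0, -20], [0, 0, -5]],
    [0.5, [0, 0, 0], [0, 0, -5]],
    [0.5, [0, 0, 0], [0, 0, -5]],
    [0.5, [0, 0, 0], [0, 0, 0]]
  ]
}}

```text
time_s: 42.32
ee_pos: [0.4045, -0.3422, 0.1201]
ee_rot: [0.731, 0.682, 0.0, 0.0]
wrist_force: [-0.3, -0.1, -0.8]
gripper_width: 0.624
grip_force: 63.5
```

```bash
sed -i 's/"oak":((7,90,110),(14,190,230))/"oak":((5,60,60),(18,200,255))/' h.py
python3 - <<'E'
from h import *
held("oak"); go(524.4,-8,80,86.2)
E
```

```text
held oak (array([ 404.6, -342.8]), array([122.3,  57.5]), 86.0, (186, 138, 139, 234)) off tool xy [-0.6  0.2] tool yaw 85.98
pos [ 404.5 -342.2  120. ] yaw 85.92 turn [ 0.03  0.02 -0.28] shift [341.4  97.5  40. ] F [-0.3 -0.6 -0.8] w 0.624 gf 63.5 t 42.4
```

Emit:
{"name": "drive_tool", "arguments": {
  "targets": [
    [0.5, [25, 7, 0], [0, 0, -0.3]],
    [0.5, [45, 13, 0], [0, 0, 0]],
    [0.5, [50, 14.5, 0], [0, 0, 0]],
    [0.5, [50, 14.5, 0], [0, 0, 0]],
    [0.5, [50, 14.5, 0], [0, 0, 0]],
    [0.5, [50, 14.5, 0], [0, 0, 0]],
    [0.5, [50, 14, 10], [0, 0, 0]],
    [0.5, [22, 5.4, 15], [0, 0, 0]],
    [0.5, [0, 0, 15], [0, 0, 0]],
    [0.5, [0, 0, 0], [0, 0, 0]],
    [0.5, [0, 0, 0], [0, 0, 0]]
  ]
}}

```text
time_s: 43.75
ee_pos: [0.5235, -0.0082, 0.0795]
ee_rot: [0.73, 0.683, -0.0, -0.0]
wrist_force: [0.1, -0.2, -0.4]
gripper_width: 0.622
grip_force: 63.4
```

Run:
```python
from h import *
held("oak"); go(524.4,-7.4,50,86.2)
```

```text
held oak (array([521.6,  -4.6]), array([130.2,  60.3]), 86.2, (186, 118, 139, 254)) off tool xy [ 3.4 -2.1] tool yaw 86.22
pos [523.7  -8.1  79.7] yaw 86.22 turn [0.02 0.   0.02] shift [ 0.8  0.6 29.7] F [-0.1  0.1 -1. ] w 0.628 gf 63.4 t 43.8
```

Emit:
{"name": "drive_tool", "arguments": {
  "targets": [
    [0.5, [0.7, 0.6, 8], [0, 0, 0]],
    [0.5, [0, 0, 7], [0, 0, 0]],
    [0.5, [0, 0, 7], [0, 0, 0]],
    [0.5, [0, 0, 7], [0, 0, 0]],
    [0.5, [0, 0, 0], [0, 0, 0]]
  ]
}}

```text
time_s: 44.42
ee_pos: [0.5238, -0.0064, 0.0496]
ee_rot: [0.729, 0.684, -0.001, -0.001]
wrist_force: [-0.6, 0.0, -0.9]
gripper_width: 0.623
grip_force: 63.5
```

Run:
```python
from h import *
im=env.get_image("wrist"); s=st(); holes(im,"oak",s["ee_pos"][2]+.008); go(524.4,-7.4,31,86.2); print(s["moment"])
```

```text
hole box (273, 328, 24, 28) sat<50 frac 0.43 [535.8 -49.6  58. ]
hole box (279, 172, 22, 29) sat<50 frac 0.59 [540.8  32.6  58. ]
pos [524.1  -6.5  50. ] yaw 86.33 turn [-0.04  0.    0.13] shift [-0.9  0.3 19. ] F [ 0.1  0.1 -0.6] w 0.625 gf 63.5 t 44.5
[ 0.02795791 -0.00332167 -0.02485204]
```

Emit:
{"name": "drive_tool", "arguments": {
  "targets": [
    [0.5, [-0.8, 0.3, 9], [0, 0, 0.1]],
    [0.5, [0, 0, 6], [0, 0, 0]],
    [0.5, [0, 0, 3], [0, 0, 0]],
    [0.5, [0, 0, 1.5], [0, 0, 0]],
    [0.5, [0, 0, 0], [0, 0, 0]]
  ]
}}

```text
time_s: 45.1
ee_pos: [0.5246, -0.0073, 0.0308]
ee_rot: [0.73, 0.683, -0.0, -0.0]
wrist_force: [-0.2, -0.3, -0.0]
gripper_width: 0.626
grip_force: 63.5
```

Emit:
{"name": "drive_tool", "arguments": {
  "targets": [
    [0.5, [0, 0, 0.5], [0, 0, 0]],
    [0.72, [0, 0, 0], [0, 0, 0]],
    [0.72, [0, 0, 0], [0, 0, 0]],
    [0.72, [0, 0, 0], [0, 0, 0]],
    [0.72, [0, 0, -20], [0, 0, 0]],
    [0.72, [0, 0, -50], [0, 0, 0]],
    [0.6, [0, 0, -50], [0, 0, 0]],
    [0.6, [15, -10, -50], [0, 0, 0]],
    [0.6, [45, -20, -25], [0, 0, 0]],
    [0.6, [45, -20, -15], [0, 0, 0]],
    [0.6, [45, -20, 0], [0, 0, 0]],
    [0.6, [45, -20, 0], [0, 0, 0]]
  ]
}}

```text
time_s: 46.6
ee_pos: [0.447, 0.1945, 0.2409]
ee_rot: [0.73, 0.683, 0.001, 0.0]
wrist_force: [-0.6, -0.5, 0.6]
gripper_width: 0.6
grip_force: 0.0
```

Emit:
{"name": "drive_tool", "arguments": {
  "targets": [
    [0.6, [50, -20, 0], [0, 0, 0]],
    [0.6, [0, 0, 0], [0, 0, 0]],
    [0.6, [0, 0, 0], [0, 0, 0]]
  ]
}}

```text
time_s: 46.98
ee_pos: [0.4307, 0.2442, 0.2402]
ee_rot: [0.73, 0.684, -0.0, 0.0]
wrist_force: [-0.3, -0.5, -0.5]
gripper_width: 0.603
grip_force: 0.0
```

```bash
cat >> h.py <<'E'
HSV["black"]=((0,0,0),(180,110,62))
E
python3 - <<'E'
from h import *
look("black"); go(430,185,0,86.2)
t=env.get_image("top")
print("stack oak",rects(t,"oak",.036,100)); print("black",[r for r in rects(t,"black",.008,60) if 350<r[0][0]<620 and abs(r[0][1])<260])
E
```

```text
black (array([389.2,  13.8]), array([224.9, 700.3]), 86.3, (0, 247, 477, 137))
black (array([519.6, 202.9]), array([82.3, 21.4]), 1.5, (299, 172, 71, 23))
black (array([427.2, 183.4]), array([107.4,  24.8]), 86.3, (246, 159, 21, 85))
pos [431.  243.7 240.2] yaw 86.21 turn [-0.01  0.03  0.01] shift [-58.6   2.9 240.2] F [ 0.3 -0.2  0.7] w 0.601 gf 0.0 t 47.0
stack oak [(array([526.8,  -8. ]), array([123.5,  62.4]), 87.3, (236, 184, 36, 20))]
black [(array([ 361.5, -173.3]), array([79.7, 16.3]), 41.4, (291, 233, 18, 19)), (array([521.6, 200.1]), array([81.8, 18.1]), 3.0, (194, 184, 6, 23))]
```

Emit:
{"name": "drive_tool", "arguments": {
  "targets": [
    [0.47, [-30, 0, 30], [0, 0, 0]],
    [0.47, [-30.4, 0.2, 45], [0, 0, 0]],
    [0.47, [0, 0, 50], [0, 0, 0]],
    [0.47, [0, 0, 50], [0, 0, 0]],
    [0.47, [0, 0, 35], [0, 0, 0]],
    [0.47, [0, 0, 12], [0, 0, 0]],
    [0.47, [0, 0, 6], [0, 0, 0]],
    [0.47, [0, 0, 0], [0, 0, 0]]
  ]
}}

```text
time_s: 48.08
ee_pos: [0.4279, 0.1841, 0.013]
ee_rot: [0.73, 0.683, 0.001, 0.0]
wrist_force: [0.3, -0.1, 0.0]
gripper_width: 0.469
grip_force: 0.0
```

Run:
```python
from h import *
go(427.2,183.4,3.5,86.3)
```

```text
pos [427.9 184.1  13. ] yaw 86.2 turn [ 0.06 -0.03 -0.1 ] shift [-0.7 -0.6  9.5] F [ 0.3 -0.1  0. ] w 0.469 gf 0.0 t 48.1
```

Emit:
{"name": "drive_tool", "arguments": {
  "targets": [
    [0.47, [-0.5, -0.5, 5], [0, 0, 0]],
    [0.47, [0, 0, 4], [0, 0, 0]],
    [0.47, [0, 0, 0], [0, 0, 0]],
    [0.2, [0, 0, 0], [0, 0, 0]],
    [0.2, [0, 0, 0], [0, 0, 0]],
    [0.2, [0, 0, 0], [0, 0, 0]],
    [0.2, [0, 0, 0], [0, 0, 0]]
  ]
}}

```text
time_s: 48.95
ee_pos: [0.4267, 0.1837, 0.0038]
ee_rot: [0.73, 0.683, 0.0, 0.0]
wrist_force: [-1.1, -0.1, 5.6]
gripper_width: 0.272
grip_force: 58.6
```

Emit:
{"name": "drive_tool", "arguments": {
  "targets": [
    [0.2, [0, 0, -5], [0, 0, 0]],
    [0.2, [0, 0, -15], [0, 0, 0]],
    [0.2, [0, 0, -40], [0, 0, 0]],
    [0.2, [0, 0, -40], [0, 0, 0]],
    [0.2, [0, 0, -20], [0, 0, 0]],
    [0.2, [0, 0, 0], [0, 0, 0]]
  ]
}}

```text
time_s: 49.7
ee_pos: [0.4278, 0.1841, 0.1254]
ee_rot: [0.73, 0.683, 0.002, 0.001]
wrist_force: [0.7, 0.5, -0.9]
gripper_width: 0.277
grip_force: 59.1
```

```bash
cat >> h.py <<'E'
def barholes(im,z):
    h=cv2.cvtColor(im["frame"],cv2.COLOR_BGR2HSV); m=(h[...,2]>75).astype(np.uint8)*255
    n,l,s,c=cv2.connectedComponentsWithStats(m)
    for i in range(1,n):
        if 60<s[i][4]<1500 and 225<c[i][0]<290 and 120<c[i][1]<345: print("light blob",s[i],np.round(c[i],1),np.round(ray(im,*c[i],z)*1000,1))
E
python3 - <<'E'
from h import *
im=env.get_image("wrist"); barholes(im,st()["ee_pos"][2]+.0045)
go(538.7,-8.9,90,86.2)
E
```

```text
light blob [241 172  29  23 517] [254.9 182.6] [430.  224.1 128.7]
light blob [245 324  22  11 170] [255.3 328.6] [425.  145.7 128.7]
pos [427.  183.8 124.2] yaw 86.23 turn [ 0.11 -0.05  0.03] shift [-184.9  124.2   34.2] F [-0.1 -0.6 -1. ] w 0.273 gf 59.1 t 49.8
```

Emit:
{"name": "drive_tool", "arguments": {
  "targets": [
    [0.2, [-25, 17, 0], [0, 0, 0]],
    [0.2, [-40, 27, 0], [0, 0, 0]],
    [0.2, [-45, 30, 0], [0, 0, 0]],
    [0.2, [-45, 30, 0], [0, 0, 0]],
    [0.2, [-29.8, 20.5, 10], [0, 0, 0]],
    [0.2, [0, 0, 15], [0, 0, 0]],
    [0.2, [0, 0, 15], [0, 0, 0]],
    [0.2, [0, 0, 0], [0, 0, 0]],
    [0.2, [0, 0, 0], [0, 0, 0]]
  ]
}}

```text
time_s: 50.88
ee_pos: [0.5383, -0.0081, 0.0832]
ee_rot: [0.73, 0.684, -0.0, -0.0]
wrist_force: [0.5, 0.1, -0.9]
gripper_width: 0.273
grip_force: 59.1
```

Run:
```python
from h import *
im=env.get_image("wrist"); barholes(im,st()["ee_pos"][2]+.0045)
go(539,-8.8,55,86.2)
for X in ((.5416,.0312,.064),(.5359,-.0489,.064)): print(proj(im,X))
```

```text
light blob [241 171  29  24 505] [255.1 182.4] [540.6  32.6  88.1]
light blob [245 324  21  10 153] [255.3 328.6] [535.6 -45.1  88.1]
pos [538.7  -8.2  83.6] yaw 86.3 turn [ 0.01 -0.    0.1 ] shift [-0.6  0.4 28.6] F [-0.7 -0.1  0.3] w 0.274 gf 59.1 t 50.9
[257.34211853 170.24009607]
[256.21037473 304.13493418]
```

Emit:
{"name": "drive_tool", "arguments": {
  "targets": [
    [0.2, [-0.6, 0.4, 8], [0, 0, 0.1]],
    [0.2, [0, 0, 7], [0, 0, 0]],
    [0.2, [0, 0, 6], [0, 0, 0]],
    [0.2, [0, 0, 0], [0, 0, 0]]
  ]
}}

```text
time_s: 51.42
ee_pos: [0.5386, -0.0096, 0.0616]
ee_rot: [0.731, 0.683, -0.0, -0.0]
wrist_force: [0.5, -0.2, 0.5]
gripper_width: 0.274
grip_force: 59.1
```

Emit:
{"name": "drive_tool", "arguments": {
  "targets": [
    [0.2, [0, 0, 6], [0, 0, 0]],
    [0.2, [0, 0, 5], [0, 0, 0]],
    [0.2, [0, 0, 4], [0, 0, 0]],
    [0.2, [0, 0, 2], [0, 0, 0]],
    [0.2, [0, 0, 0], [0, 0, 0]]
  ]
}}

```text
time_s: 52.05
ee_pos: [0.539, -0.0096, 0.0452]
ee_rot: [0.731, 0.683, -0.0, -0.0]
wrist_force: [0.2, -0.1, -0.3]
gripper_width: 0.273
grip_force: 59.1
```

Emit:
{"name": "drive_tool", "arguments": {
  "targets": [
    [0.2, [0, 0, 3], [0, 0, 0]],
    [0.2, [0, 0, 1.5], [0, 0, 0]],
    [0.2, [0, 0, 0], [0, 0, 0]],
    [0.4, [0, 0, 0], [0, 0, 0]],
    [0.4, [0, 0, 0], [0, 0, 0]],
    [0.4, [0, 0, 0], [0, 0, 0]]
  ]
}}

```text
time_s: 52.8
ee_pos: [0.5391, -0.0096, 0.0409]
ee_rot: [0.731, 0.683, 0.0, 0.0]
wrist_force: [0.3, 0.3, -0.5]
gripper_width: 0.404
grip_force: 0.0
```

Emit:
{"name": "drive_tool", "arguments": {
  "targets": [
    [0.4, [0, 0, -15], [0, 0, 0]],
    [0.4, [0, 0, -40], [0, 0, 0]],
    [0.4, [0, 0, -60], [0, 0, 0]],
    [0.4, [0, 0, -60], [0, 0, 0]],
    [0.4, [0, 0, -60], [0, 0, 0]],
    [0.4, [0, 0, 0], [0, 0, -10]],
    [0.4, [0, 0, 0], [0, 0, -10]],
    [0.4, [0, 0, 0], [0, 0, -10]],
    [0.4, [0, 0, 0], [0, 0, -10]],
    [0.4, [0, 0, 0], [0, 0, -10]],
    [0.4, [0, 0, 0], [0, 0, -10]],
    [0.4, [0, 0, 0], [0, 0, -10]]
  ]
}}

```text
time_s: 54.3
ee_pos: [0.5388, -0.0096, 0.2769]
ee_rot: [0.204, 0.979, 0.0, 0.0]
wrist_force: [0.6, -0.4, 0.5]
gripper_width: 0.4
grip_force: 0.0
```

Emit:
{"name": "drive_tool", "arguments": {
  "targets": [
    [0.4, [0, 0, 0], [0, 0, -10]],
    [0.4, [0, 0, 0], [0, 0, -10]],
    [0.4, [0, 0, 0], [0, 0, 0]],
    [0.4, [0, 0, 0], [0, 0, 0]]
  ]
}}

```text
time_s: 54.8
ee_pos: [0.539, -0.0095, 0.2764]
ee_rot: [0.035, 0.999, 0.0, 0.0]
wrist_force: [-0.0, -0.1, 0.3]
gripper_width: 0.396
grip_force: 0.0
```

Run:
```python
from h import *
im=env.get_image("wrist"); np.save("wb.npy",im,allow_pickle=True)
print("bar@z44",rects(im,"black",.044,300))
for n in HSV:
    print(n,[r for r in rects(im,n,.036,200) if n!="black"])
print("grip@81:",[r for r in rects(im,"black",.081,60)])
go(625,-14.9,65,176.2)
```

```text
bar@z44 [(array([768.6, -26. ]), array([708. , 228.6]), 85.9, (14, 244, 483, 140)), (array([537.6, -10.8]), array([106.5,  26.5]), 85.9, (207, 140, 94, 24)), (array([514.5, 181.5]), array([76.3, 20. ]), 0.8, (416, 82, 23, 72)), (array([ 382.3, -144.2]), array([39.3, 20.5]), 40.5, (86, 0, 44, 31))]
orange []
blue []
oak [(array([522.7,  -8. ]), array([121.1,  58.4]), 85.9, (202, 111, 108, 52))]
dark [(array([506.3,  -6.9]), array([119.8,  25.6]), 85.9, (202, 111, 107, 24))]
black []
grip@81: [(array([737.7, -23.7]), array([638.3, 206.1]), 85.9, (14, 244, 483, 140)), (array([627., -15.]), array([12.4, 16.1]), 85.9, (250, 231, 12, 14)), (array([529.4, -10. ]), array([96. , 23.9]), 85.9, (207, 140, 94, 24)), (array([508.6, 163.3]), array([68.8, 18. ]), 0.8, (416, 82, 23, 72)), (array([ 389.4, -130.3]), array([35.4, 18.5]), 40.5, (86, 0, 44, 31))]
pos [539.   -9.6 276.2] yaw 175.97 turn [-0.    0.02 -0.23] shift [-86.2   0.4 211.2] F [-0.4  0.6 -0. ] w 0.399 gf 0.0 t 54.9
```

The bar lies flat on the stack (106x26 mm at its expected height) and the oak board is at the predicted place. Next I close the lever.

Emit:
{"name": "drive_tool", "arguments": {
  "targets": [
    [0.3, [-43, 0, 0], [0, 0, -0.2]],
    [0.3, [-42.5, 0.2, 20], [0, 0, 0]],
    [0.3, [0, 0, 50], [0, 0, 0]],
    [0.3, [0, 0, 50], [0, 0, 0]],
    [0.3, [0, 0, 40], [0, 0, 0]],
    [0.3, [0, 0, 25], [0, 0, 0]],
    [0.3, [0, 0, 15], [0, 0, 0]],
    [0.3, [0, 0, 9], [0, 0, 0]],
    [0.3, [0, 0, 0], [0, 0, 0]]
  ],
  "force": 40
}}

```text
time_s: 55.98
ee_pos: [0.6245, -0.015, 0.0669]
ee_rot: [0.032, 0.999, -0.0, 0.0]
wrist_force: [0.5, 0.5, 0.6]
gripper_width: 0.296
grip_force: 0.0
```

Emit:
{"name": "drive_tool", "arguments": {
  "targets": [
    [0.05, [0, 0, 0], [0, 0, 0]],
    [0.05, [0, 0, 0], [0, 0, 0]],
    [0.05, [0, 0, 0], [0, 0, 0]],
    [0.05, [0, 0, 0], [0, 0, 0]]
  ]
}}

```text
time_s: 56.48
ee_pos: [0.6251, -0.0151, 0.0678]
ee_rot: [0.032, 0.999, -0.0, 0.001]
wrist_force: [-1.1, -0.3, 5.9]
gripper_width: 0.146
grip_force: 40.5
```

Emit:
{"name": "drive_tool", "arguments": {
  "targets": [
    [0.05, [-8.8, 0, 4.1], [0, 0, 0]],
    [0.05, [-8.2, 0, 5.4], [0, 0, 0]],
    [0.05, [-7.2, 0, 6.5], [0, 0, 0]],
    [0.05, [-6.2, 0, 7.6], [0, 0, 0]],
    [0.05, [-5, 0, 8.4], [0, 0, 0]],
    [0.05, [-3.7, 0, 9], [0, 0, 0]],
    [0.05, [0, 0, 0], [0, 0, 0]]
  ]
}}

```text
time_s: 57.35
ee_pos: [0.6668, -0.0177, 0.0273]
ee_rot: [0.032, 0.999, -0.0, 0.003]
wrist_force: [7.0, -1.6, 5.6]
gripper_width: 0.149
grip_force: 49.6
```

Emit:
{"name": "drive_tool", "arguments": {
  "targets": [
    [0.05, [0, 0, 1.5], [0, 0, 0]],
    [0.05, [0, 0, 1], [0, 0, 0]],
    [0.05, [0, 0, 0], [0, 0, 0]]
  ]
}}

```text
time_s: 57.72
ee_pos: [0.6674, -0.0178, 0.0258]
ee_rot: [0.032, 0.999, -0.0, 0.004]
wrist_force: [6.6, -1.2, 7.8]
gripper_width: 0.15
grip_force: 50.1
```

Emit:
{"name": "drive_tool", "arguments": {
  "targets": [
    [0.3, [0, 0, 0], [0, 0, 0]],
    [0.3, [0, 0, 0], [0, 0, 0]],
    [0.3, [1, 0, -20], [0, 0, 0]],
    [0.1, [1, 0, -25], [0, 0, 0]],
    [0, [0, 0, 0], [0, 0, 0]],
    [0, [0, 0, 0], [0, 0, 0]],
    [0, [0, 0, 0], [0, 0, 0]]
  ]
}}

```text
time_s: 58.6
ee_pos: [0.6608, -0.0174, 0.0676]
ee_rot: [0.032, 0.999, 0.0, -0.001]
wrist_force: [-0.1, -0.1, 0.6]
gripper_width: 0.001
grip_force: 0.0
```

Run:
```python
from h import *
go(664,-17.3,46,176.2)
```

```text
pos [660.8 -17.4  67.6] yaw 176.33 turn [-0.   -0.08  0.13] shift [-3.2  0.3 21.6] F [-0.1 -0.1  0.6] w 0.001 gf 0.0 t 58.6
```

Emit:
{"name": "drive_tool", "arguments": {
  "targets": [
    [0, [-3.2, 0, 10], [0, 0, 0]],
    [0, [0, 0, 10], [0, 0, 0]],
    [0, [0, 0, 3], [0, 0, 0]],
    [0, [0, 0, 2], [0, 0, 0]],
    [0, [0, 0, 0], [0, 0, 0]]
  ]
}}

```text
time_s: 59.22
ee_pos: [0.6646, -0.0176, 0.0432]
ee_rot: [0.032, 0.999, -0.0, 0.0]
wrist_force: [-0.5, -0.4, 1.1]
gripper_width: -0.003
grip_force: 0.0
```

Emit:
{"name": "drive_tool", "arguments": {
  "targets": [
    [0, [0, 0, 1], [0, 0, 0]],
    [0, [0, 0, 0], [0, 0, 0]]
  ]
}}

```text
time_s: 59.48
ee_pos: [0.6649, -0.0176, 0.0426]
ee_rot: [0.032, 0.999, -0.0, 0.0]
wrist_force: [0.2, 0.3, -0.3]
gripper_width: -0.002
grip_force: 0.2
```

Emit:
{"name": "drive_tool", "arguments": {
  "targets": [
    [0, [0, 0, 1.2], [0, 0, 0]],
    [0, [0, 0, 1], [0, 0, 0]],
    [0, [0, 0, 0], [0, 0, 0]]
  ]
}}

```text
time_s: 59.85
ee_pos: [0.6654, -0.0176, 0.0415]
ee_rot: [0.032, 0.999, -0.0, 0.001]
wrist_force: [-1.1, 0.2, 9.6]
gripper_width: -0.0
grip_force: 4.7
```

The lever is at its stop: 9.6 N at the expected roller-top height of about 42 mm. I'll press a bit more, then retreat and verify.

Emit:
{"name": "drive_tool", "arguments": {
  "targets": [
    [0, [0, 0, 1.2], [0, 0, 0]],
    [0, [0, 0, 0], [0, 0, 0]]
  ]
}}

```text
time_s: 60.1
ee_pos: [0.6655, -0.0176, 0.0411]
ee_rot: [0.032, 0.999, -0.0, 0.001]
wrist_force: [-5.1, -0.5, 16.2]
gripper_width: -0.002
grip_force: 7.8
```

Emit:
{"name": "drive_tool", "arguments": {
  "targets": [
    [0, [0, 0, -20], [0, 0, 0]],
    [0, [0, 0, -50], [0, 0, 0]],
    [0, [0, 0, -60], [0, 0, 0]],
    [0, [40, 0, -60], [0, 0, 0]],
    [0, [40, 0, -50], [0, 0, 0]],
    [0, [45, 0, -20], [0, 0, 0]],
    [0, [0, 0, 0], [0, 0, 0]],
    [0, [0, 0, 0], [0, 0, 0]]
  ]
}}

```text
time_s: 61.1
ee_pos: [0.5465, -0.01, 0.2901]
ee_rot: [0.032, 0.999, -0.0, 0.001]
wrist_force: [0.3, 0.5, 1.2]
gripper_width: -0.001
grip_force: 0.0
```

Run:
```python
from h import *
go(540,-9,300,176.2)
im=env.get_image("wrist"); np.save("wf.npy",im,allow_pickle=True)
print("bar@44",[r for r in rects(im,"black",.044,200) if r[3][3]<100])
print("grip@42",[r for r in rects(im,"black",.042,40) if r[3][2]<40])
print("predicted grip px",proj(im,(.664,-.0172,.042)))
print("oak",rects(im,"oak",.036,300))
# pin tips / arches: grey pixels seen above bar near pin tips
for X in ((.5416,.0312,.064),(.5359,-.0489,.064)): print(proj(im,X))
t=env.get_image("top")
for n in ("orange","blue"): print(n,rects(t,n,.008,30))
print([ (r[0],r[1]) for r in rects(t,"black",.008,60) if r[0][0]>250])
```

```text
pos [546.5 -10.  290.1] yaw 176.33 turn [0.   0.07 0.13] shift [ 6.6  0.6 -9.9] F [0.3 0.5 1.2] w -0.001 gf 0.0 t 61.1
bar@44 [(array([538.2, -10.9]), array([106.5,  25.9]), 86.3, (208, 132, 92, 23)), (array([515.4, 182. ]), array([76.4, 19.9]), 1.0, (412, 77, 23, 70)), (array([ 385.8, -142.2]), array([31.6, 19.4]), 42.5, (98, 0, 36, 24))]
grip@42 [(array([515.7, 182.9]), array([76.7, 20. ]), 1.0, (412, 77, 23, 70)), (array([ 385.4, -142.9]), array([31.7, 19.5]), 42.5, (98, 0, 36, 24))]
predicted grip px [255.0796334  239.26288005]
oak [(array([524.8,  -8. ]), array([121.2,  62.3]), 85.2, (203, 103, 105, 55))]
[291.43479664 147.18824756]
[219.10739958 146.72289883]
orange []
blue [(array([ 625.1, -562.9]), array([23.4, 89. ]), 5.4, (393, 169, 24, 8))]
[(array([ 362.3, -173.1]), array([86.5, 25. ])), (array([ 414.9, -868.2]), array([ 11.1, 161.4])), (array([ 425.3, -553. ]), array([103.7,  60.7])), (array([476.1, 565.8]), array([125.1, 136. ])), (array([521.7, 200.1]), array([81.5, 18.1])), (array([ 597. , -522.4]), array([ 82.8, 115.6])), (array([652.4,  -8.4]), array([152.8,  44.5])), (array([522.6, 850.4]), array([100. , 432.9]))]
```

Run:
```python
from h import *
im=np.load("wf.npy",allow_pickle=True).item(); v=cv2.cvtColor(im["frame"],cv2.COLOR_BGR2HSV)[...,2]
print("col255",{r:int(v[r,255]) for r in range(180,262,4)})
print("proj up-grip",proj(im,(.627,-.015,.081)))
# arch along y=+36..40 between hinge and pin, column profile across rows: brightness vs x
for r in (150,160,170,180): print(r,[int(x) for x in v[r,205:232:2]],[int(x) for x in v[r,280:306:2]])
```

```text
col255 {180: 187, 184: 128, 188: 201, 192: 155, 196: 199, 200: 201, 204: 201, 208: 201, 212: 200, 216: 200, 220: 199, 224: 200, 228: 199, 232: 63, 236: 53, 240: 53, 244: 46, 248: 44, 252: 46, 256: 43, 260: 46}
proj up-grip [254.88500635 226.0392661 ]
150 [158, 197, 50, 58, 48, 69, 172, 171, 147, 53, 60, 57, 63, 59] [64, 54, 55, 56, 85, 164, 175, 156, 59, 62, 149, 194, 197]
160 [86, 96, 131, 127, 129, 124, 184, 196, 154, 192, 188, 187, 188, 189] [189, 188, 188, 190, 176, 159, 196, 168, 174, 178, 189, 185, 129]
170 [88, 86, 132, 127, 127, 122, 152, 204, 112, 127, 127, 127, 126, 127] [185, 185, 184, 186, 173, 165, 199, 167, 170, 175, 182, 158, 119]
180 [87, 83, 119, 125, 126, 120, 127, 128, 106, 127, 121, 123, 123, 128] [185, 185, 185, 187, 173, 170, 201, 167, 173, 170, 173, 135, 120]
```

The lever arm ends at row 232, where the grip begins, and the lever-down grip centre was predicted at row 239. The arch stripes reach both pin tips. Handing in.

```bash
python3 -c "
from cell import env
print(env.hand_in())"
```

```text
the job is handed in; nothing more can be done
None
```

All four samples (blue, orange, dark brown, oak) are on the pins with the compressor bar on top and the lever pressed fully down; the job is handed in at about 61 s and the hand-in gave no verdict.

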